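Square up a stack of plywood blanks, weight it and start the bench timer

ROBOT

A 7-joint arm with a two-finger parallel gripper is mounted at the origin on a cart in front of the work surface, level with it; the furniture and walls round the work are solid. World frame = base frame: x ahead of the robot, y to its left, z up, the work surface at z = 0. Lengths are in m, angles in rad, forces in N, time in s.
With the tool pointing down it reaches from about 0.4 to 0.85 m from the base axis. Payload 4.5 kg.
Tool frame: the origin (TCP) lies between the finger pads; the fingertips stand ahead of it and the grasp point (between the pads) lies 11 mm behind it (r.tcp_to_tips is the z of the fingertips in the tool frame, in m); z points along the fingers, y is the direction in which the jaws open and shut (so a half turn about z gives the same grasp; the last joint's range is limited). The gripper opens to 88 mm and grips with 3 to 60 N. Pads are 18 mm wide; open, the fingers measure 123 mm over their backs; the gripper's body (75 mm by 187 mm) begins 45 mm behind the grasp point.
Start: joints at [-1.27, 0.689, -0.195, 1.565, 0.157, 0.902, -0.215], TCP at [0.165, 0.603, 0.247] pointing down, gripper open.
Joint ranges: [-3.01, 3.01], [-0.46, 2.08], [-1.47, 1.51], [0.13, 2.56], [-1, 4.14], [0.04, 2.09], [-2.66, 2.66]. Speed limits (rad/s): [2.57, 2.57, 3.14, 3.14, 3.14, 3.14, 3.14].

INTERFACE

Orientations are given as a rotation vector (axis times angle).
In Python, from cell import readout, cams, r gives the robot as it stands. The module is installed in compiled form; this text tells all that it offers.
- The arm moves only by the tool send_rows, never from a script. Its argument "targets" is a list of rows, each a list of 3 entries, a list of its own where there are three numbers: the shift along the world's x, y, z in cm, then the turn, a rotation vector about the world's x, y, z in rad, then the opening, from 0 (shut) to 1 (fully open). A call has 1 to 5 rows; each row is the pose to reach, as a shift and turn from the pose measured when the call began; what a row does not reach only later rows make up. A row lasts 1/10 s, in which the tool goes at most 50 mm and 8.59 degrees, less where a joint would pass 70% of its speed; a pose out of reach is approached as far as the arm can. A call with a gripper value outside its range is refused whole. The fingers move at their own pace and stop on an object; the grip force is fixed at half the most. Time passes only in rows, so rows that repeat a pose let the fingers close. It gives the time, the measured TCP pose, the force and the opening at its end, in the units of the state.
- readout.get_obs(): the state, without advancing time (a new reading comes with each control period).
- cams.grab_frame(name): name is "side" or "top" or "wrist"; returns the picture (420x560x3 uint8, red, green, blue); there is no depth.
- cams.camera_info(name): a dict with "vfov" (degrees; the focal length in pixels is half the picture's height over the tangent of half this angle, whatever the lens; pixels are square), "cx", "cy" (the principal point, pixels), "k1" (the pictures are not rectified: a ray, as slopes to the right and down, at radius r is drawn at 1 + k1 r^2 times it, then the intrinsics apply), "R" (3x3) and "t" (3): a world point X has camera coordinates R X + t. Camera axes: x right, y down, z forward; pixel columns grow to the right and rows downward; lengths in m; the calibration is good to about 2 mm. A picture is of the moment at which its call begins: read the wrist's pose just before it. camera_info takes no time and is no camera call; for the wrist camera it gives the pose at the moment of the call.
- r.job_done(): hands the job in, once; it reports no verdict.
The state is a dict: "time_s": time; "qpos": joint angles; "joint_vel": joint speeds; "joint_efforts": joint torques, N m; "tcp_pos": TCP position; "orientation": TCP orientation; "contact_force": force on the tool from outside, world axes, zero at the start; "torque": the same for the moment, N m; "gripper_width": finger opening in m.
Only numpy, scipy, OpenCV 4.12 (cv2) and the standard library are available. Lean on these libraries where they do the work, as an engineer would, in place of code of your own. Each camera call takes 0.05 s, during which the arm holds its last target.

TASK

Stack all the loose plywood blanks flat on the squaring board and tap the edges until the whole stack is flush against the two stop blocks on its far side and the one at its right end. Then set the block plane upright and lengthways on top of the stack as a weight, as near its middle as the end block allows, and only after that start the bench timer: put it with its back end square against the bench stop, push its plunger fully in so that the timer is braced by the stop, and leave it standing there. Leave the roll of tape and the small wooden offcut where they are.

Things in the scene. Friction and masses are not known exactly. Their poses are not given: they have to be found in the camera images.
- board: squaring board, fixed: 8 mm base, x -63..63, y -105..95 mm, with three 44 mm high stop blocks: two on the far side with faces at x = 50 (y -83..-57 and 21..47, free between), one at the right end with its face at y = -83 (x 5..41). Origin on the underside; at yaw 0 x points away from the robot, y left. A blank flush with all three lies along y, centre at x 23, y -18 mm
- blank_0: thin plywood blank, one of two to four alike: 54 mm (its x) by 130 mm (its y) by 8 mm thick, about 50 g; origin at the centre of its underside; grasp across the 54 mm. None if absent
- blank_1: thin plywood blank, one of two to four alike: 54 mm (its x) by 130 mm (its y) by 8 mm thick, about 50 g; origin at the centre of its underside; grasp across the 54 mm. None if absent
- blank_2: thin plywood blank, one of two to four alike: 54 mm (its x) by 130 mm (its y) by 8 mm thick, about 50 g; origin at the centre of its underside; grasp across the 54 mm. None if absent
- blank_3: thin plywood blank, one of two to four alike: 54 mm (its x) by 130 mm (its y) by 8 mm thick, about 50 g; origin at the centre of its underside; grasp across the 54 mm. None if absent
- plane: steel block plane, 150 mm long (its x, nose at +x), 42 mm wide (its y), 51 mm tall, about 0.6 kg; origin at the centre of its sole; grasp across its 42 mm cheeks, which run from x = -50 to +40 mm and from 6 to 28 mm above the sole
- timer: grey bench timer, loose: 92 mm long (its x) by 60 mm wide (its y) by 44 mm tall, with a white dial on top, about 0.25 kg; origin at the centre of its underside; the plunger sticks out of the middle of its -x end, the +x end is its flat back; grasp across the 60 mm. The body slides on the table at 1 to 3 N
- plunger (a joint): the timer's plunger in m: 0 out, 0.008 fully in; it is pushed along the timer's +x, takes about 4 N, has no spring and stays where it is pushed. The timer runs from 0.0065 on
- plunger_face (a point): centre of the plunger's round outer face (22 mm across), 60 mm from the timer's centre along its -x when out, 24 mm above the table
- stop: bench stop, fixed: dark wooden block 40 mm (its x) by 110 mm (its y) by 52 mm tall; origin at the centre of its underside; its steel-faced side, at x = -20 mm, is the one to brace against. The timer is braced when its x axis points along the stop's x axis and its back end touches that face
- masking_roll: roll of masking tape, 96 mm across, 24 mm high, lying; leave alone
- small_offcut: small wooden offcut, 30 by 60 by 30 mm; leave alone

How it is judged:
On the way, in this order (a step that is already met when the one before it is completed fails the run):
1. all the blanks lie stacked on the board, flush against the stop blocks (x of blank_0 in the frame of board between 0.02 and 0.026 m and y of blank_0 in the frame of board between -0.021 and -0.015 m and z of each of blank_0, blank_1, blank_2, blank_3 in the frame of board below 0.045 m and angle between the y axis of each of blank_0, blank_1, blank_2, blank_3 and the y axis of board, either way round below 0.04 rad and angle between the z axis of each of blank_0, blank_1, blank_2, blank_3 and the z axis of board, either way round below 0.04 rad and x of blank_1 in the frame of board between 0.02 and 0.026 m and y of blank_1 in the frame of board between -0.021 and -0.015 m and x of blank_2 in the frame of board between 0.02 and 0.026 m and y of blank_2 in the frame of board between -0.021 and -0.015 m and x of blank_3 in the frame of board between 0.02 and 0.026 m and y of blank_3 in the frame of board between -0.021 and -0.015 m), for 0.2 s.
2. the block plane stands on the stack, released (x of plane in the frame of board between 0.009 and 0.032 m and y of plane in the frame of board between -0.01 and 0.035 m and z of plane in the frame of board above 0.02 m and angle between plane's own z axis and vertical below 0.06 rad and angle between the x axis of plane and the y axis of board, either way round below 0.2 rad and contact force between plane and the fingers below 0.2 N and linear speed of plane below 0.02 m/s), for 0.2 s.
3. the plunger is pushed fully in while the stop braces the timer (value of joint plunger above 0.0065 m and contact force between timer and stop above 1 N and x of timer in the frame of stop above -0.071 m and y of timer in the frame of stop between -0.025 and 0.025 m and angle between the x axis of timer and the x axis of stop, either way round below 0.08 rad and angle between timer's own z axis and vertical below 0.05 rad), for 0.05 s.
At the end, for the whole second after the job is handed in: blanks flat in one stack, within 3 mm of flush at all blocks, 0.04 rad of square; plane upright, released, along the stack to 0.2 rad, at board x 9 to 32, y -10 to 35 mm; plunger in over 6.5 mm; timer back within 5 mm of the stop face, 25 mm of its middle, 0.08 rad of square (all of step 1 and all of step 2 and value of joint plunger above 0.0065 m and x of timer in the frame of stop above -0.071 m and y of timer in the frame of stop between -0.025 and 0.025 m and angle between the x axis of timer and the x axis of stop, either way round below 0.08 rad and angle between timer's own z axis and vertical below 0.05 rad); the robot touches nothing.
It fails at once if the roll of tape or the small offcut was moved by more than 4 cm (distance of any of masking_roll, small_offcut from where it was at the start of the episode above 0.04 m).
Of blank_0, blank_1, blank_2, blank_3 only 2 to 4 are there at a start; the rules pass over those that are not, and their reading is None.
At some moment in a run one of blank_0, blank_1, blank_2, blank_3 may be knocked a few centimetres aside while the robot is not near it.
Once in a run the grip may slacken for a moment while it holds something.
It also fails if it takes over 210 s, if anything falls off the work surface, if the arm or the gripper's body presses on something with over 40 N, if the wrist force passes 120 N, or if a joint passes its speed limit or range.

## Working session

There is one attempt and no reset: what is moved stays moved. The work goes in short steps, Python scripts to look and compute and a tool call to move; the robot and the scene stay as the last step left them, time stands still between calls to the robot, and variables do not carry over. Pictures are saved under pics/ and viewed, and the job is handed in when it is done.

Besides the shell and the picture viewer there is one more tool, called after "Call:" as a command line: name --argument value ..., lists and objects as JSON in quotes. send_rows: Moves the arm, as the interface text tells. Its arguments: {"type":"object","properties":{"targets":{"type":"array"}},"required":["targets"]}

```bash
mkdir -p pics; ls; python3 - <<'E'
from cell import readout,cams,r
import cv2,numpy as np
np.set_printoptions(precision=4,suppress=True)
print(readout.get_obs(), r.tcp_to_tips)
for n in("side","top","wrist"):
    print(n,cams.camera_info(n))
    cv2.imwrite(f"pics/{n}0.png",cams.grab_frame(n)[:,:,::-1])
E
```

```text
pics
{'time_s': 0.0, 'qpos': array([-1.2702,  0.69  , -0.1945,  1.5663,  0.1573,  0.9025, -0.2151]), 'joint_vel': array([ 0.0013,  0.001 , -0.0019, -0.0005,  0.0006,  0.0007,  0.0002]), 'joint_efforts': array([  0.0004, -52.7566,  -1.2671, -15.3426,  -0.0527,   0.0067,
         0.0002]), 'tcp_pos': array([0.1647, 0.6023, 0.2459]), 'orientation': array([-0.4177, -3.1136,  0.0029]), 'contact_force': array([-0.6005, -0.0144, -1.0002]), 'torque': array([-0.0106,  0.    ,  0.0319]), 'gripper_width': 0.08841860813220746} 0.008
side {'vfov': 51.34396241480798, 'cx': 278.30884593008767, 'cy': 208.75572724926838, 'k1': -0.11995608362186407, 'R': array([[ 0.9403, -0.34  ,  0.0158],
       [-0.2785, -0.7952, -0.5386],
       [ 0.1957,  0.5021, -0.8424]]), 't': array([-0.5713,  0.1389,  1.2013])}
top {'vfov': 42.5471693837041, 'cx': 278.3000072633329, 'cy': 207.59233507434084, 'k1': -0.1292241842601717, 'R': array([[-0.0023, -0.9999,  0.0153],
       [-0.9927,  0.0004, -0.1208],
       [ 0.1208, -0.0155, -0.9926]]), 't': array([-0.0781,  0.5792,  1.3214])}
wrist {'vfov': 62.00825111653853, 'cx': 279.38034369954113, 'cy': 213.05213636253958, 'k1': -0.06789178088099629, 'R': array([[ 0.2638,  0.9646, -0.0015],
       [ 0.93  , -0.254 ,  0.2655],
       [ 0.2557, -0.0715, -0.9641]]), 't': array([-0.6248, -0.0362,  0.3874])}
```

View pics/top0.png

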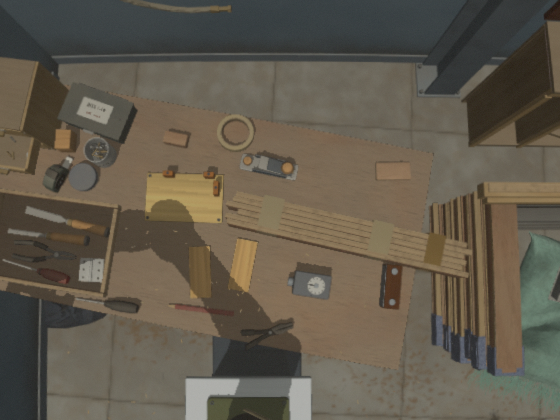

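View pics/side0.png

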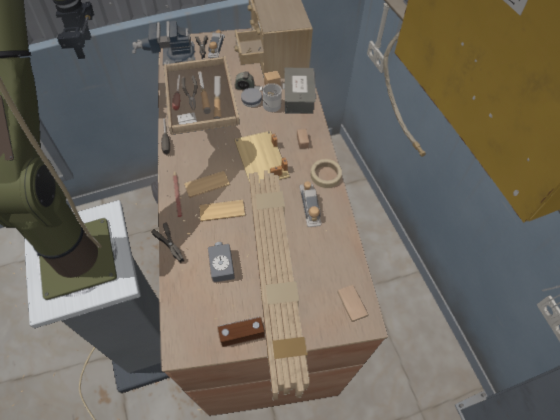

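View pics/wrist0.png

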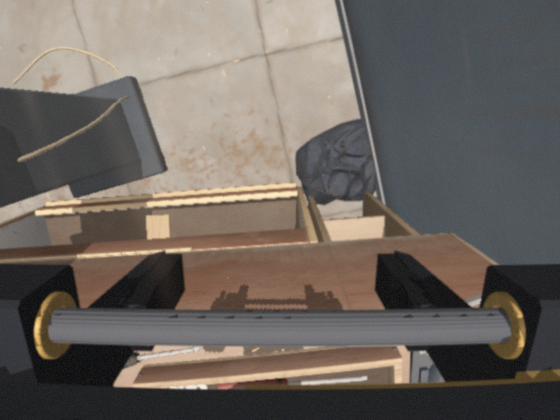

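```bash
cat > h.py <<'E'
from cell import readout,cams,r
import cv2,numpy as np
from scipy.spatial.transform import Rotation as Rot
np.set_printoptions(precision=4,suppress=True)
def K(i):
    f=210/np.tan(np.radians(i["vfov"])/2); return f,i["cx"],i["cy"],i["k1"]
def proj(X,i):
    X=np.atleast_2d(X).astype(float); c=X@np.array(i["R"]).T+i["t"]; f,cx,cy,k=K(i)
    s=c[:,:2]/c[:,2:]; s=s*(1+k*(s**2).sum(1,keepdims=True)); return s*f+[cx,cy]
def back(p,z,i):
    p=np.atleast_2d(p).astype(float); f,cx,cy,k=K(i); d=(p-[cx,cy])/f; s=d.copy()
    for _ in range(30): s=d/(1+k*(s**2).sum(1,keepdims=True))
    R=np.array(i["R"]); o=-R.T@i["t"]; D=np.c_[s,np.ones(len(s))]@R
    return o+D*((z-o[2])/D[:,2])[:,None]
def grab(n,fn=None):
    i=cams.camera_info(n); im=cams.grab_frame(n)[:,:,::-1].copy()
    if fn: cv2.imwrite("pics/"+fn+".png",im)
    return im,i
def crop(im,x0,y0,x1,y1,s,fn):
    cv2.imwrite("pics/"+fn+".png",cv2.resize(im[y0:y1,x0:x1],None,fx=s,fy=s,interpolation=cv2.INTER_CUBIC))
def rect(cx,cy,yaw,lx,ly,z):
    c,s=np.cos(yaw),np.sin(yaw)
    return np.array([[cx+c*a*lx/2-s*b*ly/2,cy+s*a*lx/2+c*b*ly/2,z] for a,b in((1,1),(-1,1),(-1,-1),(1,-1))])
E
python3 - <<'E'
from h import *
im=cv2.imread("pics/top0.png"); i=cams.camera_info("top")
crop(im,140,110,310,237,4.6,"c1"); crop(im,140,200,310,310,4.6,"c2"); crop(im,280,140,450,320,3.3,"c3")
print(proj([[.165,.602,.246],[0,0,0],[.4,0,0]],i))
print(back([[146,196],[223,196],[200,272],[243,265],[313,286],[392,286],[270,166]],0,i))
E
```

```text
[[-34.9349 386.2368]
 [247.2336 438.004 ]
 [247.2757 279.0954]]
[[ 0.6139  0.2646  0.    ]
 [ 0.6137  0.0637  0.    ]
 [ 0.4179  0.1208  0.    ]
 [ 0.4358  0.011   0.    ]
 [ 0.382  -0.1674  0.    ]
 [ 0.3804 -0.371   0.    ]
 [ 0.6927 -0.058   0.    ]]
```

View pics/c1.png

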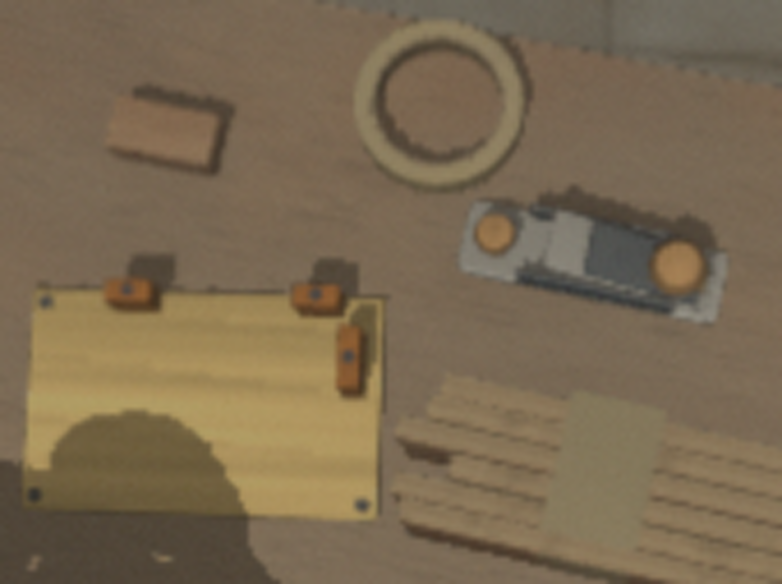

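View pics/c2.png

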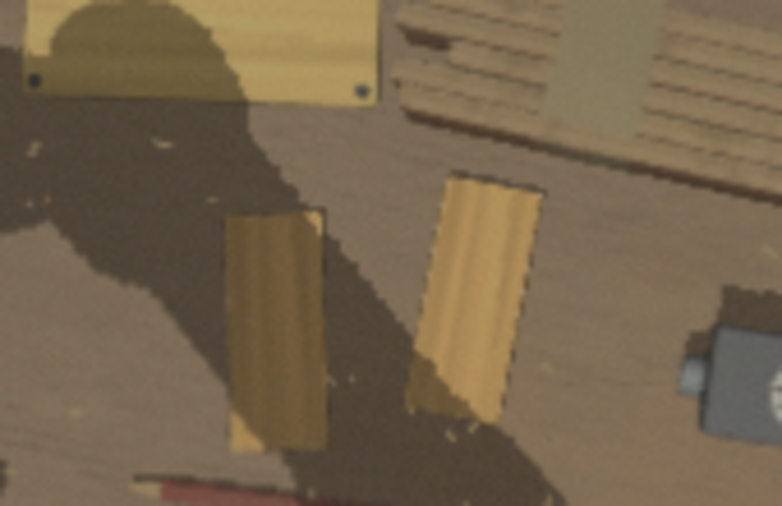

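View pics/c3.png

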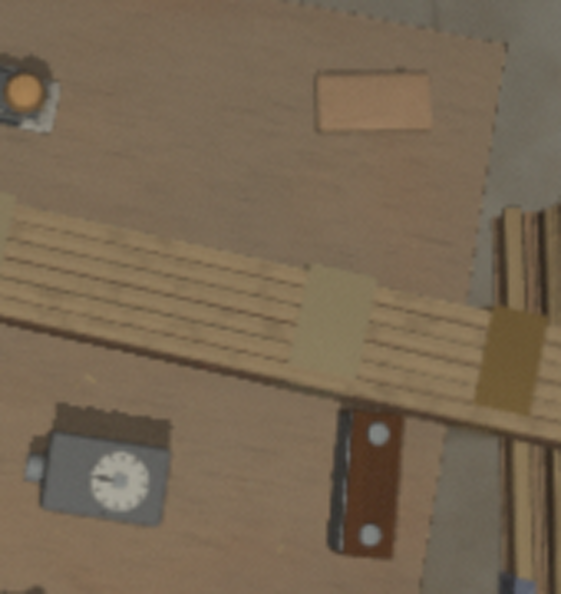

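```bash
python3 - <<'E'
from h import *
i=cams.camera_info("top")
def go(n,pts,off,s,z):
    P=back(np.array(pts)/s+off,z,i); print(n,"c",P.mean(0)[:2]);print("  edges",[ (round(float(np.linalg.norm(P[(k+1)%4]-P[k])),4), round(float(np.degrees(np.arctan2(*(P[(k+1)%4]-P[k])[[1,0]]))),1)) for k in range(4)])
go("board",[(37,287),(385,293),(377,520),(23,508)],(140,110),4.6,.008)
go("A",[(227,215),(322,210),(327,450),(233,453)],(140,200),4.6,.008)
go("B",[(449,176),(543,190),(499,422),(407,405)],(140,200),4.6,.008)
go("timer",[(52,430),(168,452),(160,524),(42,508)],(280,140),3.3,.044)
go("stop",[(352,408),(403,414),(392,557),(343,552)],(280,140),3.3,.052)
go("plane",[(475,202),(727,254),(714,322),(461,271)],(140,110),4.6,.01)
w=cams.camera_info("wrist");o=readout.get_obs()
T=Rot.from_rotvec(o["orientation"]); p=o["tcp_pos"]
print("tool axes",T.as_matrix()); print("cam in tool",T.inv().apply(-w["R"].T@w["t"]-p), (w["R"]@T.as_matrix()))
print(proj(np.array([p,p+T.apply([0,0,.008]),p+T.apply([0,0,.15])]),w))
E
```

```text
board c [0.6094 0.1624]
  edges [(0.1974, -91.1), (0.1283, 178.6), (0.1987, 88.1), (0.1256, -2.0)]
A c [0.4177 0.1191]
  edges [(0.0529, -86.9), (0.132, -178.3), (0.0518, 92.0), (0.131, 2.2)]
B c [0.4363 0.0102]
  edges [(0.0527, -98.5), (0.1299, 169.3), (0.0515, 79.6), (0.1281, -10.1)]
timer c [ 0.3856 -0.1615]
  edges [(0.0886, -100.9), (0.054, 173.0), (0.0891, 82.0), (0.0585, -7.6)]
stop c [ 0.3811 -0.3615]
  edges [(0.0391, -97.1), (0.1071, 174.3), (0.0373, 83.5), (0.1076, -4.7)]
plane c [ 0.6881 -0.0559]
  edges [(0.1453, -101.9), (0.0396, 169.0), (0.1451, 78.4), (0.0404, -10.8)]
tool axes [[-0.9646  0.2635 -0.0003]
 [ 0.2635  0.9646 -0.0013]
 [-0.0001 -0.0013 -1.    ]]
cam in tool [ 0.0679  0.0007 -0.1361] [[-0.0003  1.     -0.0001]
 [-0.9641 -0.0003 -0.2654]
 [-0.2654 -0.      0.9641]]
[[277.6691 281.5571]
 [277.7513 273.5109]
 [278.5    200.5939]]
```

Call:
send_rows --targets '[[[5, -4, 0], [0, 0, 0], 1], [[9, -9, 0], [0, 0, 0.1], 1], [[13, -14, 0], [0, 0, 0.2], 1], [[17, -19, 0], [0, 0, 0.3], 1], [[20, -24, 0], [0, 0, 0.3], 1]]'

```text
time_s: 0.65
tcp_pos: [0.3294, 0.4133, 0.2459]
orientation: [-0.055, 3.141, -0.002]
contact_force: [1.6, -0.5, 0.4]
gripper_width: 0.088
```

Call:
send_rows --targets '[[[4, -5, 0], [0, 0, 0], 1], [[6, -10, 0], [0, 0, 0], 1], [[8, -15, 0], [0, 0, 0], 1], [[9, -20, -1], [0, 0, 0], 1], [[9, -25, -3], [0, 0, 0], 1]]'

```text
time_s: 1.15
tcp_pos: [0.4192, 0.1878, 0.2246]
orientation: [-0.052, 3.138, 0.0]
contact_force: [1.1, -0.5, 0.5]
gripper_width: 0.0883
```

Call:
send_rows --targets '[[[0, -2, -1], [0, 0, 0], 1], [[0, -4, -2], [0, 0, 0], 1], [[0, -4, -2], [0, 0, 0], 1]]'

```text
time_s: 1.45
tcp_pos: [0.4183, 0.1441, 0.2036]
orientation: [-0.045, 3.141, -0.005]
contact_force: [-0.5, 0.0, 0.6]
gripper_width: 0.0882
```

```bash
python3 - <<'E'
from h import *
o=readout.get_obs();print(o["time_s"],o["tcp_pos"],o["orientation"],o["qpos"],o["contact_force"])
grab("wrist","w1"); grab("top","t1")
E
```

```text
1.45 [0.4183 0.1441 0.2036] [-0.045   3.1411 -0.0052] [-0.2376  0.5465 -0.3052  2.1379  0.3362  0.5033  0.8016] [-0.5227  0.0231  0.6097]
```

View pics/w1.png

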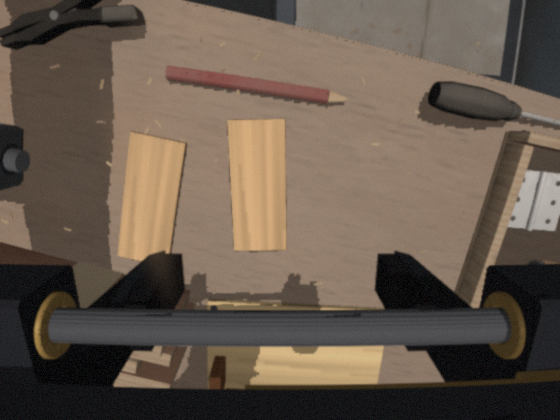

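View pics/t1.png

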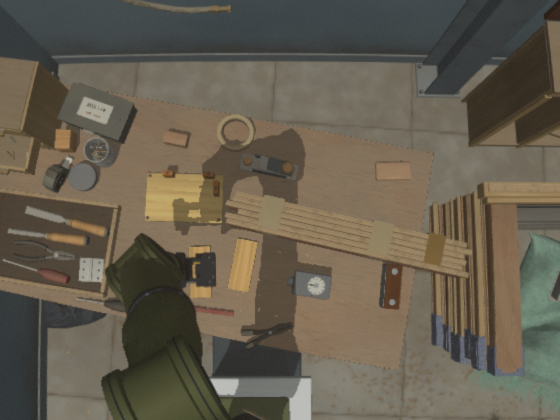

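```bash
cat >> h.py <<'E'
def blanks(im,i,z=.008,thr=None,dbg=None,box=None):
    hsv=cv2.cvtColor(im,cv2.COLOR_BGR2HSV); m=((hsv[:,:,1]>(thr or 95))&(hsv[:,:,2]>50)&(hsv[:,:,0]>10)&(hsv[:,:,0]<28)).astype(np.uint8)
    if box: mm=np.zeros_like(m); x0,y0,x1,y1=box; mm[y0:y1,x0:x1]=1; m*=mm
    m=cv2.morphologyEx(m,cv2.MORPH_OPEN,np.ones((5,5)))
    cs,_=cv2.findContours(m,cv2.RETR_EXTERNAL,cv2.CHAIN_APPROX_NONE); out=[]
    if dbg: cv2.imwrite("pics/"+dbg+".png",m*255)
    for c in cs:
        if cv2.contourArea(c)<400: continue
        p=back(c[:,0,:],z,i)[:,:2]; (cx,cy),(a,b),_=rr=cv2.minAreaRect((p*1000).astype(np.float32))
        P=cv2.boxPoints(rr); e=max([P[1]-P[0],P[2]-P[1]],key=np.linalg.norm)
        ang=np.degrees(np.arctan2(e[1],e[0]))
        print("px",c[:,0].mean(0).round(0),"c mm",round(cx,1),round(cy,1),"size",round(max(a,b),1),round(min(a,b),1),"long axis deg",round((ang+90)%180-90,2),"or",round(ang%180,2)); out.append((cx,cy,a,b,ang))
    return out
E
python3 - <<'E'
from h import *
im,i=grab("wrist","w2"); blanks(im,i,dbg="m2")
o=readout.get_obs();print(o["tcp_pos"])
im=cv2.imread("pics/top0.png");hsv=cv2.cvtColor(cv2.imread("pics/w1.png"),cv2.COLOR_BGR2HSV);print(hsv[185,257],hsv[198,152],hsv[180,207])
E
```

```text
px [348. 381.] c mm 640.8 229.3 size 65.1 30.0 long axis deg -86.23 or 93.77
px [279. 379.] c mm 637.4 152.5 size 84.5 40.0 long axis deg -88.12 or 91.88
px [508. 325.] c mm 568.9 412.6 size 97.0 41.7 long axis deg 20.88 or 20.88
px [ 50. 325.] c mm 585.5 -104.2 size 97.2 41.8 long axis deg -16.96 or 163.04
px [145. 193.] c mm 434.1 16.6 size 129.1 54.2 long axis deg -10.76 or 169.24
px [253. 181.] c mm 416.9 123.2 size 128.4 53.2 long axis deg 2.61 or 2.61
[0.4196 0.1492 0.205 ]
[ 16 105 208] [ 16 104 199] [ 14  69 151]
```

View pics/m2.png

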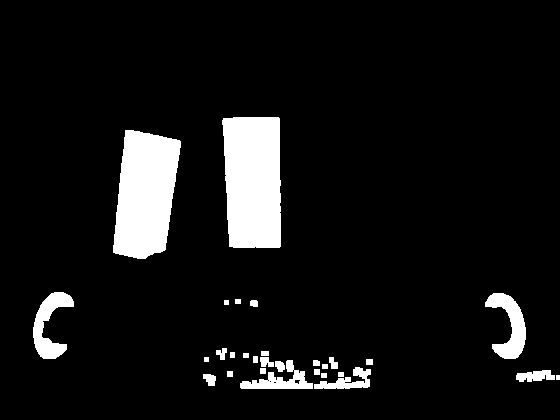

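```bash
python3 - <<'E'
from h import *
for k in range(3):
    im,i=grab("wrist"); blanks(im,i,box=(90,90,310,275))
    o=readout.get_obs();print(o["time_s"],o["tcp_pos"],-i["R"].T@i["t"])
im,i=grab("top","t3"); blanks(im,i,box=(150,230,265,310))
E
```

```text
px [144. 193.] c mm 434.2 16.7 size 129.3 54.3 long axis deg -10.8 or 169.2
px [252. 181.] c mm 417.3 123.3 size 128.4 52.9 long axis deg 2.35 or 2.35
1.65 [0.4196 0.1496 0.2051] [0.3513 0.1474 0.3408]
px [143. 192.] c mm 434.1 16.6 size 129.2 54.4 long axis deg -10.91 or 169.09
px [251. 180.] c mm 417.2 123.2 size 128.8 53.2 long axis deg 2.58 or 2.58
1.7 [0.4196 0.1496 0.2051] [0.3513 0.1476 0.3409]
px [143. 192.] c mm 434.3 16.7 size 128.9 54.3 long axis deg -10.73 or 169.27
px [251. 180.] c mm 417.2 123.2 size 128.8 53.3 long axis deg 2.62 or 2.62
1.75 [0.4195 0.1494 0.2051] [0.3512 0.1476 0.3409]
px [242. 265.] c mm 436.3 12.3 size 132.0 55.2 long axis deg -11.01 or 168.99
```

Call:
send_rows --targets '[[[-0.2, -1.5, -3], [0, 0, 0.015], 1], [[-0.2, -2.8, -7], [0, 0, 0.015], 1], [[-0.2, -2.8, -11], [0, 0, 0.015], 1], [[-0.2, -2.8, -11], [0, 0, 0.015], 1], [[-0.2, -2.8, -11], [0, 0, 0.015], 1]]'

```text
time_s: 2.3
tcp_pos: [0.4172, 0.1219, 0.0952]
orientation: [-0.081, 3.137, 0.001]
contact_force: [-0.4, 0.3, 0.6]
gripper_width: 0.0878
```

```bash
python3 - <<'E'
from h import *
im,i=grab("wrist","w3");o=readout.get_obs();print(o["time_s"],o["tcp_pos"],o["orientation"]); blanks(im,i)
E
```

```text
2.35 [0.418  0.1221 0.0962] [-0.0809  3.1344  0.0033]
px [304. 382.] c mm 545.1 151.9 size 102.6 15.6 long axis deg -86.94 or 93.06
px [508. 325.] c mm 491.7 300.0 size 65.2 27.4 long axis deg 22.87 or 22.87
px [ 51. 324.] c mm 509.3 -46.4 size 64.7 27.9 long axis deg -16.06 or 163.94
px [121. 214.] c mm 432.9 16.9 size 127.7 54.3 long axis deg -10.71 or 169.29
px [280. 212.] c mm 416.7 123.0 size 128.2 53.0 long axis deg 2.38 or 2.38
```

View pics/w3.png

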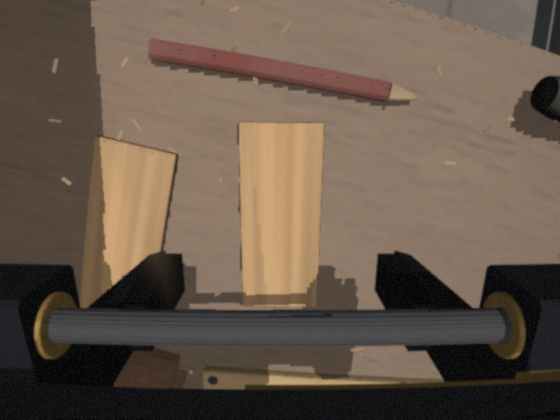

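Call:
send_rows --targets '[[[-0.1, 0.1, -4.5], [0, 0, -0.01], 1], [[-0.1, 0.1, -7.5], [0, 0, -0.01], 1], [[-0.1, 0.1, -8.6], [0, 0, -0.01], 1], [[-0.1, 0.1, -8.6], [0, 0, -0.01], 1], [[-0.1, 0.1, -8.6], [0, 0, -0.01], 0.2]]'

```text
time_s: 2.85
tcp_pos: [0.4132, 0.1146, 0.0248]
orientation: [0.073, -3.129, 0.039]
contact_force: [-0.2, -1.0, 0.4]
gripper_width: 0.082
```

Call:
send_rows --targets '[[[0, 0, 0], [0, 0, 0], 0.2], [[0, 0, 0], [0, 0, 0], 0.2], [[0, 0, 0], [0, 0, 0], 0.2], [[0, 0, 0], [0, 0, 0], 0.2], [[0, 0, 0], [0, 0, 0], 0.2]]'

```text
time_s: 3.35
tcp_pos: [0.4135, 0.1147, 0.0254]
orientation: [0.074, -3.13, 0.039]
contact_force: [-0.2, -0.3, -0.9]
gripper_width: 0.0421
```

```bash
python3 - <<'E'
from h import *
o=readout.get_obs();print(o["time_s"],o["tcp_pos"],o["orientation"],o["qpos"],o["contact_force"])
E
```

```text
3.35 [0.4135 0.1147 0.0254] [ 0.0737 -3.1297  0.0391] [-0.2291  0.9249 -0.2648  2.2608  1.6027  0.2301 -0.3809] [-0.1977 -0.3136 -0.9151]
```

Call:
send_rows --targets '[[[0.5, 0.4, 0.5], [0, 0, 0], 1], [[1, 0.8, 1], [0, 0, 0], 1], [[1.5, 0.8, 1], [0, 0, 0], 1], [[2, 0.8, 1], [0, 0, 0], 1], [[2, 0.8, 1], [0, 0, 0], 1]]'

```text
time_s: 3.85
tcp_pos: [0.4342, 0.1228, 0.0355]
orientation: [0.072, -3.131, 0.039]
contact_force: [0.2, 0.3, 0.5]
gripper_width: 0.0801
```

```bash
python3 - <<'E'
from h import *
o=readout.get_obs();print(o["time_s"],o["tcp_pos"],o["orientation"],o["qpos"],o["contact_force"],o["gripper_width"])
print(Rot.from_rotvec(o["orientation"]).as_matrix())
E
```

```text
3.85 [0.4342 0.1228 0.0355] [ 0.0723 -3.1307  0.0387] [-0.2323  0.9024 -0.2586  2.1973  1.2415  0.2343 -0.0147] [0.159  0.2658 0.4775] 0.0800700262061521
[[-0.9989 -0.0463 -0.0093]
 [-0.046   0.9986 -0.0249]
 [ 0.0104 -0.0245 -0.9996]]
```

Call:
send_rows --targets '[[[0.2, 0, 0], [0.025, -0.009, 0], 1], [[0.2, 0, -1], [0.025, -0.009, 0], 1], [[0.2, 0, -1.8], [0.025, -0.009, 0], 1], [[0.2, 0, -2.6], [0.025, -0.009, 0], 1], [[0.2, 0, -2.6], [0.025, -0.009, 0], 1]]'

```text
time_s: 4.35
tcp_pos: [0.4353, 0.1229, 0.009]
orientation: [0.074, -3.139, -0.0]
contact_force: [-0.5, -0.1, 0.3]
gripper_width: 0.0877
```

```bash
cat >> h.py <<'E'
def st():
    o=readout.get_obs(); M=Rot.from_rotvec(o["orientation"]).as_matrix(); z=M[:,2]
    print("t",round(o["time_s"],2),"p mm",(o["tcp_pos"]*1000).round(1),"jaw deg",round(np.degrees(np.arctan2(M[1,1],M[0,1])),2),"levelfix",np.cross(z,[0,0,-1]).round(4),"q",o["qpos"].round(2),"F",o["contact_force"].round(1),"w",round(o["gripper_width"]*1000,1))
    return o
E
python3 - <<'E'
from h import *
st()
E
```

```text
t 4.35 p mm [435.3 122.9   9. ] jaw deg 92.69 levelfix [-0.0002 -0.002  -0.    ] q [-0.26  0.96 -0.19  2.21  1.65  0.15 -0.4 ] F [-0.5 -0.1  0.3] w 87.7
```

Call:
send_rows --targets '[[[0, 0, 0], [0, 0, 0], 0.4], [[0, 0, 0], [0, 0, 0], 0.4], [[0, 0, 0], [0, 0, 0], 0.4], [[0, 0, 0], [0, 0, 0], 0.4], [[0, 0, 0], [0, 0, 0], 0.4]]'

```text
time_s: 4.85
tcp_pos: [0.4355, 0.1229, 0.0092]
orientation: [0.074, -3.139, -0.0]
contact_force: [-0.3, 0.1, 1.4]
gripper_width: 0.0533
```

Call:
send_rows --targets '[[[0.5, 0, 2], [0, 0, 0], 0.4], [[1, 0, 4], [0, 0, 0], 0.4], [[2, 0, 6], [0, 0, 0], 0.4], [[4, 0, 9], [0, 0, 0], 0.4], [[4, 0, 9], [0, 0, 0], 0.4]]'

```text
time_s: 5.35
tcp_pos: [0.4798, 0.1237, 0.1024]
orientation: [-0.067, 3.135, 0.008]
contact_force: [0.4, 0.3, -0.2]
gripper_width: 0.0532
```

```bash
python3 - <<'E'
from h import *
st();im,i=grab("wrist","w4")
E
```

```text
t 5.35 p mm [479.8 123.7 102.4] jaw deg 92.46 levelfix [-0.0051  0.0061  0.    ] q [-0.01  0.82 -0.55  2.06  0.9   0.5   0.37] F [ 0.4  0.3 -0.2] w 53.2
```

View pics/w4.png

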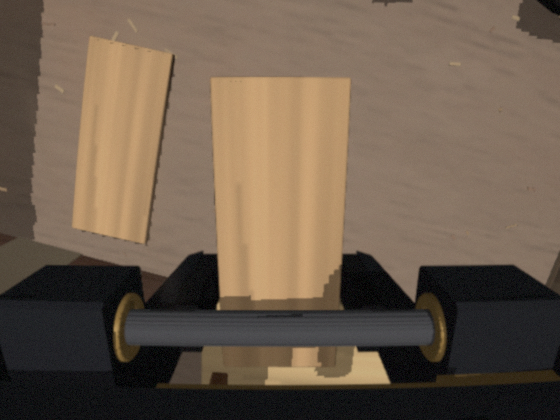

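Call:
send_rows --targets '[[[2, 1, 2], [0, 0, 0.15], 0.4], [[4, 2, 3], [0, 0, 0.3], 0.4], [[6, 3, 4], [0, 0, 0.45], 0.4], [[8, 4, 4], [0, 0, 0.6], 0.4], [[10, 5, 4], [0, 0, 0.75], 0.4]]'

```text
time_s: 5.9
tcp_pos: [0.5772, 0.1729, 0.1389]
orientation: [1.224, -2.892, -0.003]
contact_force: [-1.0, 0.1, -0.5]
gripper_width: 0.0531
```

Call:
send_rows --targets '[[[1, 0.5, 0], [0, 0, 0.15], 0.4], [[2, 1, 0], [0, 0, 0.3], 0.4], [[3, 1.3, 0], [0, 0, 0.45], 0.4], [[3, 1.3, 0], [0, 0, 0.6], 0.4], [[3, 1.3, 0], [0, 0, 0.75], 0.4]]'

```text
time_s: 6.4
tcp_pos: [0.6059, 0.1858, 0.1363]
orientation: [2.196, -2.239, -0.002]
contact_force: [0.1, -0.2, -0.7]
gripper_width: 0.0534
```

```bash
python3 - <<'E'
from h import *
st();im,i=grab("wrist","w5");st();grab("top","t5")
E
```

```text
t 6.4 p mm [605.9 185.8 136.3] jaw deg 178.89 levelfix [ 0.0027 -0.0043  0.    ] q [ 0.12  1.03 -1.01  1.6   0.96  1.08  1.96] F [ 0.1 -0.2 -0.7] w 53.4
t 6.45 p mm [605.8 185.6 136.1] jaw deg 179.2 levelfix [ 0.0027 -0.0046  0.    ] q [ 0.12  1.03 -1.01  1.6   0.97  1.08  1.96] F [ 0.9 -0.3 -0.9] w 53.6
```

View pics/w5.png

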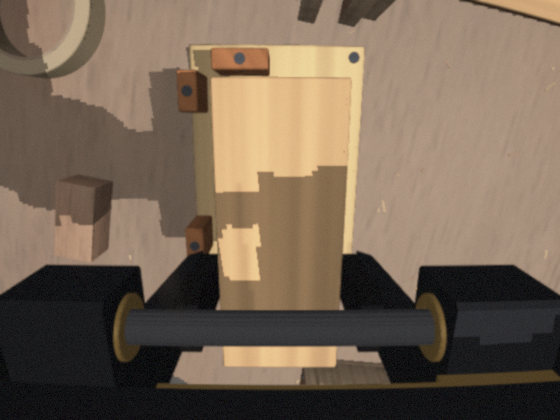

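```bash
python3 - <<'E'
from h import *
im=cv2.imread("pics/w5.png"); crop(im,170,30,380,180,3.8,"w5a"); crop(im,170,150,380,300,3.8,"w5b")
E
```

```text
(no output)
```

View pics/w5a.png

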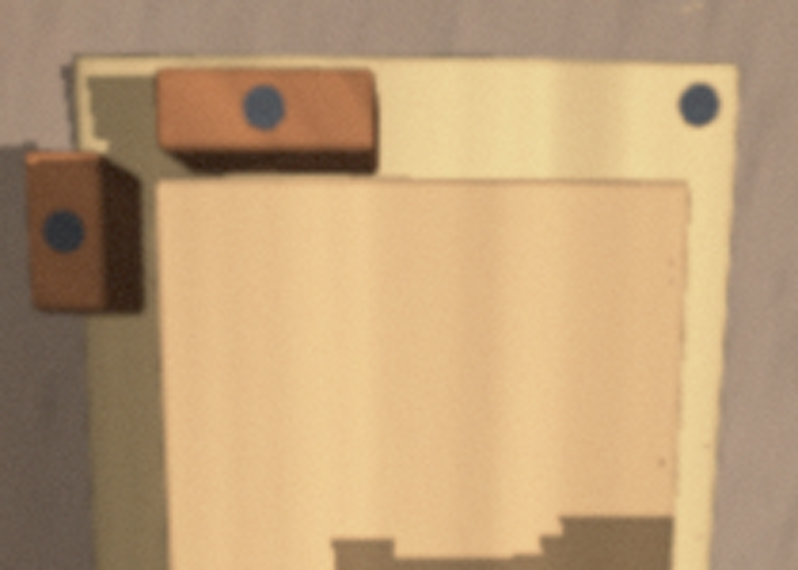

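View pics/w5b.png

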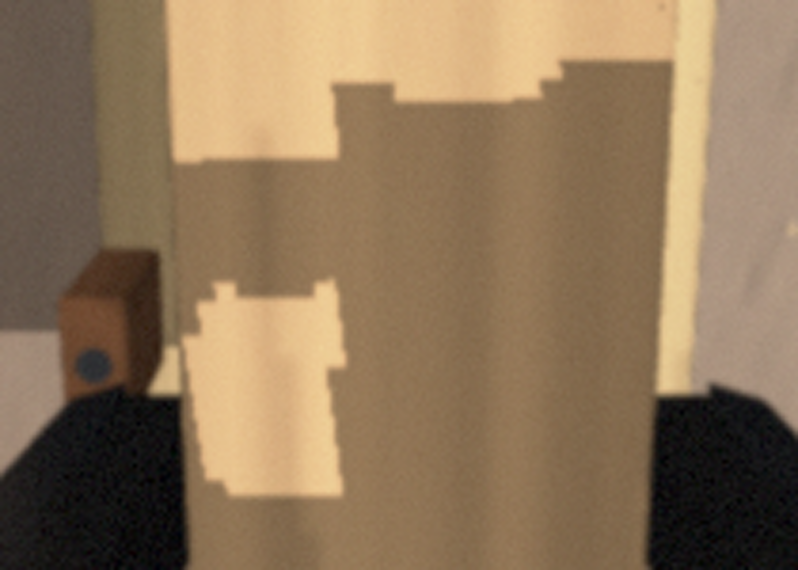

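```bash
python3 - <<'E'
from h import *
from scipy.optimize import least_squares
import pickle
i=cams.camera_info("wrist")
a=lambda x,y:(x/3.8+170,y/3.8+30); b=lambda x,y:(x/3.8+170,y/3.8+150)
for zt in(.044,.052):
    W=[((-63,-105,8),a(738,66)),((41,-83,zt*1e3),a(158,150)),((5,-83,zt*1e3),a(374,150)),((63,-105,8),a(75,57)),((50,-83,zt*1e3),a(103,152)),((50,-57,zt*1e3),a(105,311)),((50,21,zt*1e3),b(125,297)),((41,-83,8),a(205,174))]
    P=np.array([w[0] for w in W])/1e3; U=np.array([w[1] for w in W])
    def f(v,n=False):
        c,s=np.cos(v[2]),np.sin(v[2]); X=np.c_[v[0]+c*P[:,0]-s*P[:,1],v[1]+s*P[:,0]+c*P[:,1],P[:,2]]
        return (proj(X,i)-U)
    s=least_squares(lambda v:f(v).ravel(),[.609,.167,-.03],loss="soft_l1"); print(zt,s.x,np.degrees(s.x[2])); print(f(s.x).round(1).tolist())
# blank end z from tcp: blank centre z ~ tcp-0.0085+...
U=np.array([a(158,181),a(688,181)]); print(back(U,.1365-.001,i), back(U,.1365-.009,i)); print(back(np.array([b(690,392)]),.008,i))
E
```

```text
0.044 [ 0.6078  0.1727 -0.0433] -2.4785346065320546
[[3.0, -0.5], [-0.2, -0.1], [1.2, 0.6], [-0.7, -1.6], [-0.3, -0.7], [0.5, 0.6], [-0.3, 1.6], [-3.4, 0.3]]
0.052 [ 0.6062  0.1733 -0.0378] -2.168452220154234
[[4.5, -0.3], [-0.7, -0.7], [2.9, -0.3], [0.8, -0.4], [-1.3, -1.2], [-0.2, 1.6], [-0.1, 6.4], [-1.7, 1.3]]
[[0.6292 0.1032 0.1355]
 [0.5773 0.1045 0.1355]] [[0.6306 0.1023 0.1275]
 [0.5757 0.1037 0.1275]]
[[0.5477 0.2263 0.008 ]]
```

Call:
send_rows --targets '[[[1.2, -0.4, -4], [0, 0, -0.025], 0.4], [[1.9, -0.7, -7], [0, 0, -0.025], 0.4], [[1.9, -0.7, -10], [0, 0, -0.025], 0.4], [[1.9, -0.7, -11.5], [0, 0, -0.025], 0.4], [[1.9, -0.7, -11.5], [0, 0, -0.025], 0.4]]'

```text
time_s: 7.0
tcp_pos: [0.6232, 0.1786, 0.0193]
orientation: [2.159, -2.271, -0.004]
contact_force: [-0.1, 1.5, 0.2]
gripper_width: 0.0536
```

```bash
python3 - <<'E'
from h import *
st();im,i=grab("wrist","w6")
E
```

```text
t 7.0 p mm [623.2 178.6  19.3] jaw deg 177.08 levelfix [ 0.0038 -0.0077  0.    ] q [ 0.09  1.19 -0.91  1.58  1.1   0.96  1.88] F [-0.1  1.5  0.2] w 53.6
```

View pics/w6.png

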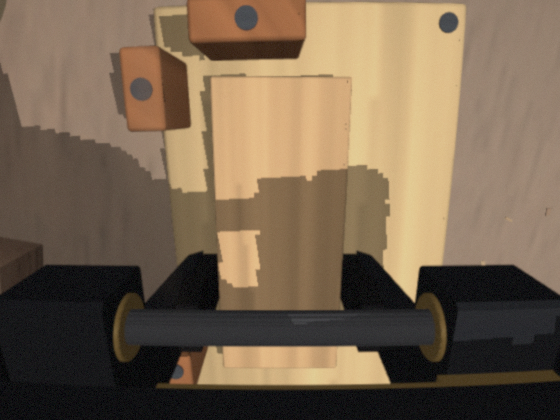

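Call:
send_rows --targets '[[[0.4, -0.4, -0.1], [0, 0, 0], 0.4], [[0.8, -0.8, -0.1], [0, 0, 0], 0.4], [[0.8, -0.8, -0.1], [0, 0, 0], 0.4]]'

```text
time_s: 7.35
tcp_pos: [0.6306, 0.1723, 0.0199]
orientation: [2.161, -2.272, -0.009]
contact_force: [-3.8, 2.5, -0.3]
gripper_width: 0.0537
```

```bash
python3 - <<'E'
from h import *
st();im,i=grab("wrist","w7")
E
```

```text
t 7.35 p mm [630.6 172.3  19.9] jaw deg 177.15 levelfix [ 0.0002 -0.0083  0.    ] q [ 0.1   1.2  -0.91  1.56  1.1   0.97  1.91] F [-3.8  2.5 -0.3] w 53.7
```

View pics/w7.png

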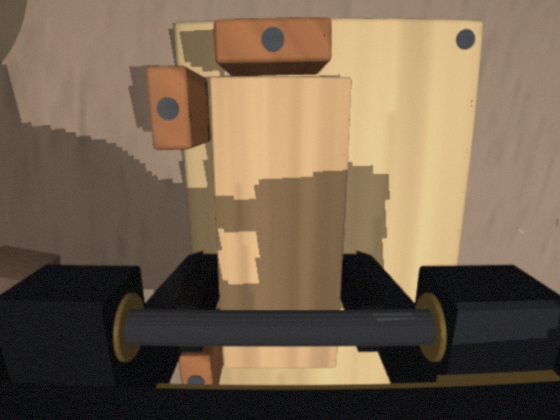

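Call:
send_rows --targets '[[[0.2, -0.2, -0.2], [0, 0, 0], 0.4], [[0.4, -0.4, -0.2], [0, 0, 0], 0.4], [[0.4, -0.4, -0.2], [0, 0, 0], 0.4]]'

```text
time_s: 7.7
tcp_pos: [0.6311, 0.1717, 0.0184]
orientation: [2.166, -2.266, -0.02]
contact_force: [-9.8, 5.3, 2.4]
gripper_width: 0.0533
```

```bash
python3 - <<'E'
from h import *
st();im,i=grab("wrist","w8");crop(im,140,0,360,280,2,"w8a")
E
```

```text
t 7.7 p mm [631.1 171.7  18.4] jaw deg 177.42 levelfix [-0.0045 -0.0135 -0.    ] q [ 0.11  1.2  -0.92  1.56  1.09  0.97  1.93] F [-9.8  5.3  2.4] w 53.3
```

View pics/w8a.png

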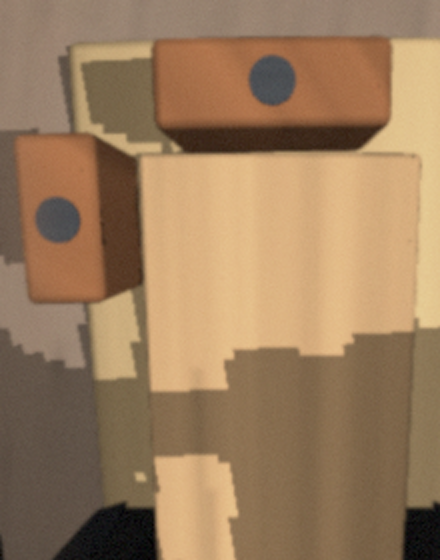

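Call:
send_rows --targets '[[[0, 0, -0.1], [0, 0, 0], 0.4], [[0, 0, -0.1], [0, 0, 0], 1], [[0, 0, -0.1], [0, 0, 0], 1], [[0, 0, -0.1], [0, 0, 0], 1], [[0, 0, -0.1], [0, 0, 0], 1]]'

```text
time_s: 8.25
tcp_pos: [0.6317, 0.1712, 0.0175]
orientation: [2.165, -2.267, -0.018]
contact_force: [-0.0, 0.8, -0.7]
gripper_width: 0.0838
```

Call:
send_rows --targets '[[[0, 0, 2], [0, 0, 0], 1], [[0, 0, 5], [0, 0, 0], 1], [[0, 0, 9], [0, 0, 0], 1], [[0, 0, 12], [0, 0, 0], 1], [[0, 0, 12], [0, 0, 0], 1]]'

```text
time_s: 8.75
tcp_pos: [0.6341, 0.1735, 0.1442]
orientation: [-2.167, 2.27, 0.014]
contact_force: [0.5, 0.5, -0.5]
gripper_width: 0.0882
```

```bash
python3 - <<'E'
from h import *
st();im,i=grab("wrist","w9");grab("top","t9")
E
```

```text
t 8.75 p mm [634.1 173.5 144.2] jaw deg 177.35 levelfix [-0.0088 -0.0041 -0.    ] q [ 0.14  1.04 -1.02  1.52  0.94  1.12  2.02] F [ 0.5  0.5 -0.5] w 88.2
```

View pics/w9.png

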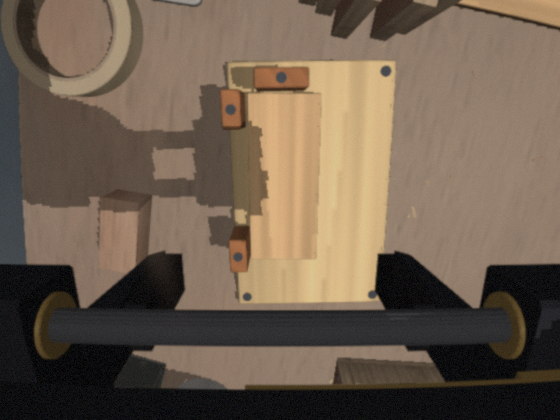

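View pics/t9.png

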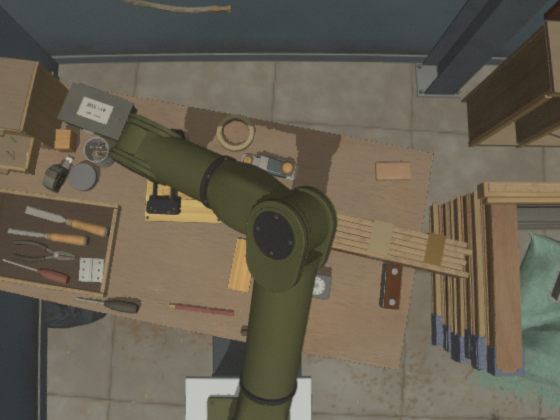

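Call:
send_rows --targets '[[[-2, -1.5, 0], [0, 0, -0.15], 1], [[-4, -3, 0], [0, 0, -0.3], 1], [[-6, -5, 0], [0, 0, -0.45], 1], [[-8, -7, 0], [0, 0, -0.6], 1], [[-10, -9, 0], [0, 0, -0.75], 1]]'

```text
time_s: 9.35
tcp_pos: [0.5306, 0.0798, 0.1383]
orientation: [1.176, -2.91, -0.017]
contact_force: [1.1, -0.7, 0.5]
gripper_width: 0.0883
```

Call:
send_rows --targets '[[[-2, -1.5, 0], [0, 0, -0.15], 1], [[-4, -3, 0], [0, 0, -0.3], 1], [[-6, -5, 0], [0, 0, -0.45], 1], [[-8, -7, 0], [0, 0, -0.6], 1], [[-8.5, -7.5, -1], [0, 0, -0.75], 1]]'

```text
time_s: 9.85
tcp_pos: [0.4424, 0.0015, 0.1281]
orientation: [0.025, -3.139, -0.013]
contact_force: [0.8, 0.0, -1.0]
gripper_width: 0.0886
```

```bash
python3 - <<'E'
from h import *
st()
E
```

```text
t 9.85 p mm [442.4   1.5 128.1] jaw deg 90.91 levelfix [-0.0084 -0.0023 -0.    ] q [ 0.27  0.75 -0.6   2.19  0.94  0.48  0.51] F [ 0.8  0.  -1. ] w 88.6
```

Call:
send_rows --targets '[[[0.5, 0.6, -1], [-0.008, -0.002, -0.1], 1], [[1, 1.2, -2.5], [-0.008, -0.002, -0.2], 1], [[1, 1.2, -2.5], [-0.008, -0.002, -0.2], 1], [[1, 1.2, -2.5], [-0.008, -0.002, -0.2], 1]]'

```text
time_s: 10.25
tcp_pos: [0.4517, 0.0133, 0.1028]
orientation: [-0.284, -3.127, 0.001]
contact_force: [0.4, 0.3, 0.0]
gripper_width: 0.088
```

```bash
python3 - <<'E'
from h import *
st();im,i=grab("wrist","w10");blanks(im,i,box=(100,20,460,260))
E
```

```text
t 10.25 p mm [451.7  13.3 102.8] jaw deg 79.62 levelfix [ 0.0003 -0.0012  0.    ] q [ 0.16  0.78 -0.48  2.18  0.97  0.4   0.27] F [0.4 0.3 0. ] w 88.0
px [276. 176.] c mm 426.2 16.7 size 111.0 53.0 long axis deg -10.71 or 169.29
```

View pics/w10.png

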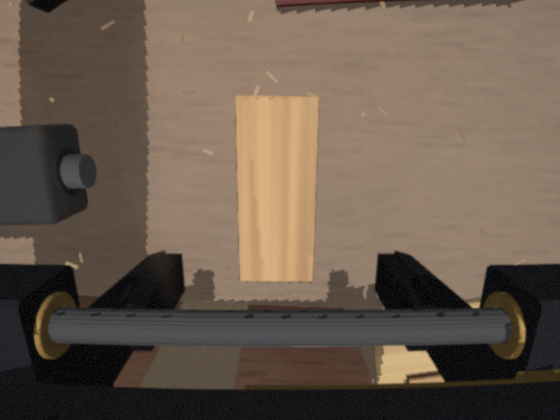

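Call:
send_rows --targets '[[[0.1, -0.1, -3], [0, 0, 0], 1], [[0.1, -0.1, -6], [0, 0, 0], 1], [[0.1, -0.1, -8], [0, 0, 0], 1], [[0.1, -0.1, -9.3], [0, 0, 0], 1], [[0.1, -0.1, -9.3], [0, 0, 0], 1]]'

```text
time_s: 10.8
tcp_pos: [0.4525, 0.012, 0.0093]
orientation: [-0.281, -3.127, 0.002]
contact_force: [-0.3, 0.1, 0.0]
gripper_width: 0.088
```

```bash
python3 - <<'E'
from h import *
st()
E
```

```text
t 10.8 p mm [452.5  12.    9.3] jaw deg 79.73 levelfix [ 0.0008 -0.0017  0.    ] q [-0.03  0.95 -0.15  2.21  1.68  0.13 -0.41] F [-0.3  0.1  0. ] w 88.0
```

Call:
send_rows --targets '[[[0, 0, 0], [0, 0, 0], 0.4], [[0, 0, 0], [0, 0, 0], 0.4], [[0, 0, 0], [0, 0, 0], 0.4], [[0, 0, 0], [0, 0, 0], 0.4], [[0, 0, 0], [0, 0, 0], 0.4]]'

```text
time_s: 11.3
tcp_pos: [0.4528, 0.0119, 0.0097]
orientation: [-0.281, -3.128, 0.001]
contact_force: [0.2, -0.5, 3.3]
gripper_width: 0.0534
```

Call:
send_rows --targets '[[[0, 0, 3], [0, 0, 0], 0.4], [[1, 1, 6], [0, 0, 0], 0.4], [[2, 3, 9], [0, 0, 0], 0.4], [[3, 5, 13], [0, 0, 0.15], 0.4], [[5, 7, 13], [0, 0, 0.3], 0.4]]'

```text
time_s: 11.8
tcp_pos: [0.5017, 0.0805, 0.1425]
orientation: [0.174, -3.135, 0.004]
contact_force: [2.1, 0.4, -1.8]
gripper_width: 0.0534
```

```bash
python3 - <<'E'
from h import *
st()
E
```

```text
t 11.8 p mm [501.7  80.5 142.5] jaw deg 96.37 levelfix [ 0.0027 -0.0017  0.    ] q [ 0.17  0.79 -0.7   1.99  0.83  0.67  0.61] F [ 2.1  0.4 -1.8] w 53.4
```

Call:
send_rows --targets '[[[2, 2, 0], [0, 0, 0.15], 0.4], [[4, 4, 0], [0, 0, 0.3], 0.4], [[6, 6, 0], [0, 0, 0.45], 0.4], [[8, 8, 0], [0, 0, 0.6], 0.4], [[10, 10, 0], [0, 0, 0.75], 0.4]]'

```text
time_s: 12.3
tcp_pos: [0.602, 0.1808, 0.1423]
orientation: [1.313, -2.852, 0.005]
contact_force: [0.2, -0.3, -0.8]
gripper_width: 0.053
```

Call:
send_rows --targets '[[[1, 0.3, 0], [0, 0, 0.15], 0.4], [[1, 0.3, 0], [0, 0, 0.3], 0.4], [[1, 0.3, 0], [0, 0, 0.45], 0.4], [[1, 0.3, 0], [0, 0, 0.6], 0.4], [[1, 0.3, 0], [0, 0, 0.68], 0.4]]'

```text
time_s: 12.8
tcp_pos: [0.6115, 0.1834, 0.1419]
orientation: [2.195, -2.244, 0.005]
contact_force: [0.2, -0.5, -0.5]
gripper_width: 0.0534
```

```bash
python3 - <<'E'
from h import *
st();im,i=grab("wrist","w11")
E
```

```text
t 12.8 p mm [611.5 183.4 141.9] jaw deg 178.73 levelfix [0.0038 0.0007 0.    ] q [ 0.13  1.04 -1.04  1.59  0.98  1.11  1.96] F [ 0.2 -0.5 -0.5] w 53.4
```

View pics/w11.png

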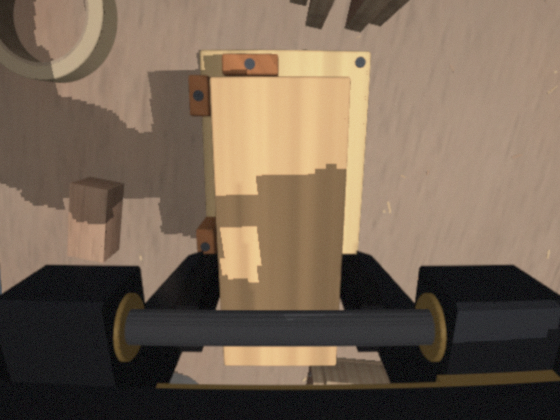

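Call:
send_rows --targets '[[[0.6, -0.3, -4], [0.004, 0, -0.023], 0.4], [[1.1, -0.5, -7], [0.004, 0, -0.023], 0.4], [[1.1, -0.5, -10], [0.004, 0, -0.023], 0.4], [[1.1, -0.5, -11.3], [0.004, 0, -0.023], 0.4], [[1.1, -0.5, -11.3], [0.004, 0, -0.023], 0.4]]'

```text
time_s: 13.35
tcp_pos: [0.6216, 0.1779, 0.0275]
orientation: [2.171, -2.268, -0.001]
contact_force: [-0.3, 0.5, -0.1]
gripper_width: 0.0538
```

Call:
send_rows --targets '[[[0.4, -0.4, 0], [0, 0, 0], 0.4], [[0.8, -0.7, 0], [0, 0, 0], 0.4], [[0.8, -0.7, 0], [0, 0, 0], 0.4]]'

```text
time_s: 13.65
tcp_pos: [0.6306, 0.1714, 0.0286]
orientation: [-2.17, 2.27, 0.002]
contact_force: [-0.3, 1.4, -1.2]
gripper_width: 0.0537
```

```bash
python3 - <<'E'
from h import *
st();im,i=grab("wrist","w12")
E
```

```text
t 13.65 p mm [630.6 171.4  28.6] jaw deg 177.42 levelfix [-0.0011 -0.0002 -0.    ] q [ 0.12  1.19 -0.94  1.57  1.11  0.99  1.9 ] F [-0.3  1.4 -1.2] w 53.7
```

View pics/w12.png

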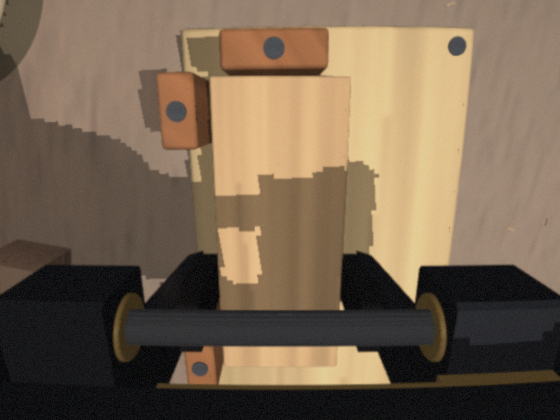

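Call:
send_rows --targets '[[[0.2, -0.2, -0.1], [0, 0, 0], 0.4], [[0.4, -0.4, -0.2], [0, 0, 0], 0.4], [[0.4, -0.4, -0.2], [0, 0, 0], 0.4]]'

```text
time_s: 14.0
tcp_pos: [0.6312, 0.1711, 0.0275]
orientation: [-2.176, 2.265, 0.012]
contact_force: [-7.6, 5.5, 4.0]
gripper_width: 0.0529
```

```bash
python3 - <<'E'
from h import *
st();im,i=grab("wrist","w13");crop(im,140,0,360,280,2,"w13a")
E
```

```text
t 14.0 p mm [631.2 171.1  27.5] jaw deg 177.7 levelfix [-0.006  -0.0048 -0.    ] q [ 0.12  1.2  -0.95  1.57  1.11  0.99  1.92] F [-7.6  5.5  4. ] w 52.9
```

View pics/w13a.png

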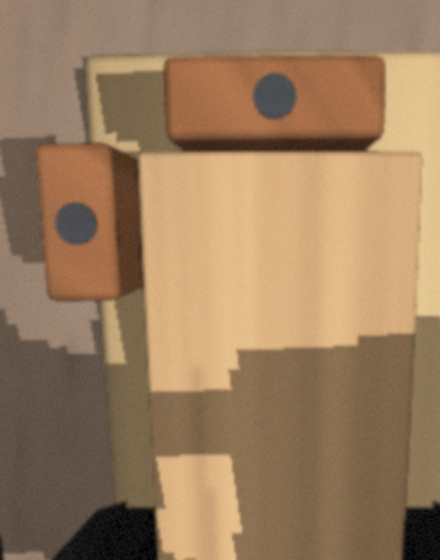

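Call:
send_rows --targets '[[[0, 0, -0.05], [0, 0, 0], 0.4], [[0, 0, -0.05], [0, 0, 0], 1], [[0, 0, -0.05], [0, 0, 0], 1], [[0, 0, -0.05], [0, 0, 0], 1], [[0, 0, -0.05], [0, 0, 0], 1]]'

```text
time_s: 14.55
tcp_pos: [0.6316, 0.1706, 0.027]
orientation: [-2.175, 2.266, 0.011]
contact_force: [0.8, -1.1, -0.1]
gripper_width: 0.0834
```

Call:
send_rows --targets '[[[0, 0, 2], [0, 0, 0], 1], [[0, 0, 5], [0, 0, 0], 1], [[0, 0, 9], [0, 0, 0], 1], [[0, 0, 12], [0, 0, 0], 1], [[0, 0, 12], [0, 0, 0], 1]]'

```text
time_s: 15.05
tcp_pos: [0.6338, 0.1729, 0.1536]
orientation: [-2.169, 2.259, 0.007]
contact_force: [0.6, -0.1, 0.8]
gripper_width: 0.0884
```

```bash
python3 - <<'E'
from h import *
st();im,i=grab("wrist","w14");blanks(im,i,z=.024);crop(im,215,40,405,310,2.2,"w14a"); grab("side","s14");grab("top","t14")
E
```

```text
t 15.05 p mm [633.8 172.9 153.6] jaw deg 177.65 levelfix [-0.0101  0.004   0.    ] q [ 0.16  1.04 -1.05  1.53  0.96  1.14  2.01] F [ 0.6 -0.1  0.8] w 88.4
px [537. 376.] c mm 390.1 354.8 size 48.2 13.4 long axis deg -2.18 or 177.82
px [508. 324.] c mm 433.2 294.6 size 77.1 32.8 long axis deg -72.34 or 107.66
px [ 43. 325.] c mm 854.3 277.1 size 74.0 17.9 long axis deg 70.56 or 70.56
px [270. 170.] c mm 637.8 153.7 size 166.6 71.8 long axis deg 88.29 or 88.29
```

View pics/w14a.png

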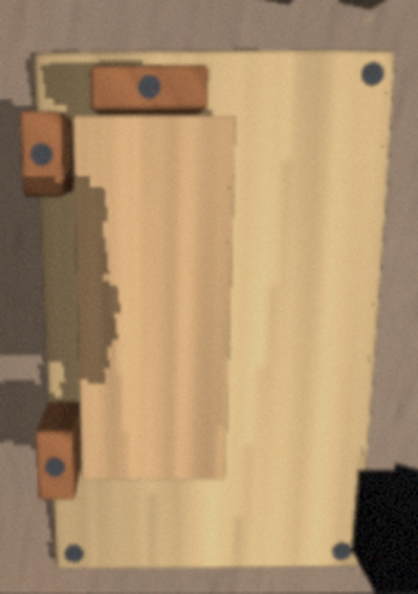

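View pics/s14.png

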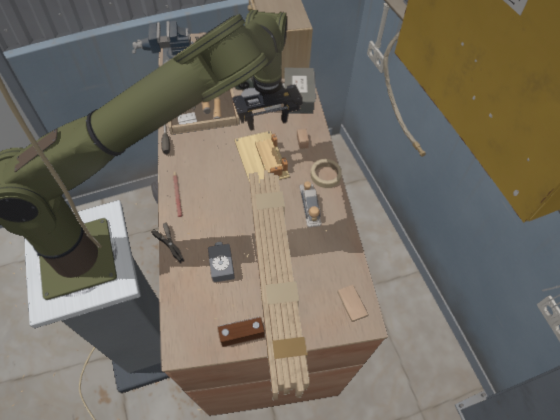

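```bash
cat >> h.py <<'E'
def quad(n,pts,z,i):
    P=back(np.array(pts,float),z,i); c=P.mean(0)
    print(n,"c mm",(c[:2]*1000).round(1),"edges",[(round(1000*float(np.linalg.norm(P[(k+1)%4]-P[k])),1), round(float(np.degrees(np.arctan2(*(P[(k+1)%4]-P[k])[[1,0]])))%180,1)) for k in range(4)]); return P
E
python3 - <<'E'
from h import *
st();i=cams.camera_info("wrist"); o=np.array([215,40]); s=2.2
B=quad("board",np.array([(36,54),(393,52),(355,567),(57,567)])/s+o,.008,i)
b=quad("blank",np.array([(75,117),(235,117),(226,478),(84,478)])/s+o,.024,i)
th=np.radians(-2.4); R=np.array([[np.cos(th),np.sin(th)],[-np.sin(th),np.cos(th)]])
org=B.mean(0)[:2]-R.T@[0,-.005]; print("org",org); print("blank in board mm",(R@(b.mean(0)[:2]-org)*1000).round(1))
E
```

```text
t 15.2 p mm [631.5 170.1 147.3] jaw deg 177.65 levelfix [-0.0044 -0.0041 -0.    ] q [ 0.16  1.05 -1.04  1.53  0.96  1.14  2.01] F [-1.  -0.6 -0.3] w 88.3
board c mm [605.5 161.7] edges [(120.6, 178.3), (193.5, 87.9), (119.9, 177.3), (191.5, 88.1)]
blank c mm [625.9 149.1] edges [(51.5, 177.7), (125.0, 87.9), (51.6, 177.5), (124.8, 87.9)]
org [0.6057 0.1667]
blank in board mm [ 20.9 -16.7]
```

```bash
python3 - <<'E'
from h import *
st();im,i=grab("wrist","w15");crop(im,215,40,405,310,2.2,"w15a");st()
np.save("w15.npy",{k:i[k] for k in i},allow_pickle=True)
E
```

```text
t 15.2 p mm [631.5 170.1 147.3] jaw deg 177.65 levelfix [-0.0044 -0.0041 -0.    ] q [ 0.16  1.05 -1.04  1.53  0.96  1.14  2.01] F [-1.  -0.6 -0.3] w 88.3
t 15.25 p mm [631.2 169.9 146.4] jaw deg 177.66 levelfix [-0.0039 -0.0053 -0.    ] q [ 0.15  1.05 -1.04  1.53  0.96  1.14  2.01] F [ 0.1 -0.1  0.1] w 88.1
```

View pics/w15a.png

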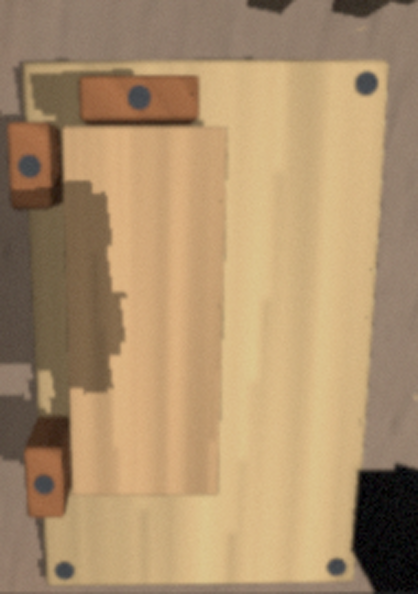

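```bash
python3 - <<'E'
from h import *
i=np.load("w15.npy",allow_pickle=True).item(); o=np.array([215,40]); s=2.2
B=quad("board",np.array([(24,62),(387,63),(350,580),(46,583)])/s+o,.008,i)
b=quad("blank",np.array([(64,127),(226,127),(218,493),(73,495)])/s+o,.024,i)
th=np.radians(-2.3); R=np.array([[np.cos(th),np.sin(th)],[-np.sin(th),np.cos(th)]])
org=B.mean(0)[:2]-R.T@[0,-.005]; print("org",org); print("blank in board mm",(R@(b.mean(0)[:2]-org)*1000).round(1), (R@(b[:,:2]-org).T*1000).round(1))
E
```

```text
board c mm [608.7 166.4] edges [(122.9, 177.8), (195.8, 88.0), (123.1, 178.0), (196.2, 87.9)]
blank c mm [629.4 153.7] edges [(52.3, 177.7), (127.8, 87.9), (53.0, 178.4), (128.4, 87.6)]
org [0.6089 0.1714]
blank in board mm [ 21.2 -16.8] [[ 47.4  -4.9  -5.4  47.6]
 [-80.9 -80.9  46.9  47.5]]
```

Call:
send_rows --targets '[[[-2, -0.5, 0], [0, 0, 0], 0], [[-5, -1.5, 0], [0, 0, 0], 0], [[-6.1, -1.5, -1], [0, 0, 0], 0], [[-6.1, -1.5, -4], [0, 0, 0], 0], [[-6.1, -1.5, -8], [0, 0, 0], 0]]'

```text
time_s: 15.75
tcp_pos: [0.5705, 0.1549, 0.0661]
orientation: [-2.175, 2.266, 0.009]
contact_force: [0.7, -0.4, 0.0]
gripper_width: 0.0502
```

Call:
send_rows --targets '[[[0, 0, -2], [0, 0, 0], 0], [[0, 0, -4], [0, 0, 0], 0], [[0, 0, -4], [0, 0, 0], 0]]'

```text
time_s: 16.05
tcp_pos: [0.5681, 0.1533, 0.0224]
orientation: [2.172, -2.261, -0.012]
contact_force: [0.3, -0.4, -0.3]
gripper_width: 0.0259
```

```bash
python3 - <<'E'
from h import *
st();im,i=grab("wrist","w16")
E
```

```text
t 16.05 p mm [568.1 153.3  22.4] jaw deg 177.68 levelfix [-0.0014 -0.01   -0.    ] q [ 0.14  1.15 -0.92  1.77  1.18  0.9   1.76] F [ 0.3 -0.4 -0.3] w 25.9
```

View pics/w16.png

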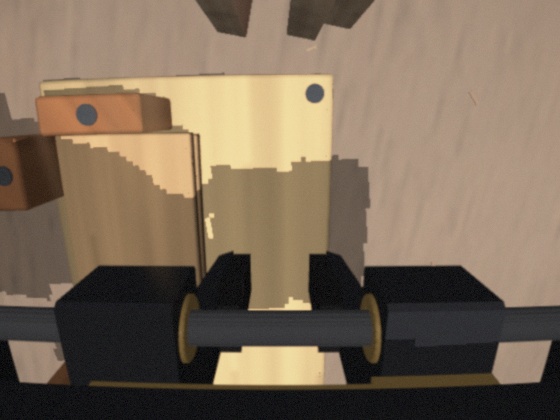

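Call:
send_rows --targets '[[[0, 0, -0.4], [0, 0.01, 0], 0], [[0, 0, -0.4], [0, 0.01, 0], 0], [[0, 0, -0.4], [0, 0.01, 0], 0], [[0, 0, -0.4], [0, 0.01, 0], 0], [[0.6, 0, -0.4], [0, 0.01, 0], 0]]'

```text
time_s: 16.6
tcp_pos: [0.5748, 0.1544, 0.0208]
orientation: [2.17, -2.257, -0.023]
contact_force: [0.1, -0.6, 0.3]
gripper_width: 0.0004
```

Call:
send_rows --targets '[[[0.5, 0, 0], [0, 0, 0], 0], [[1.0, 0, 0], [0, 0, 0], 0], [[1.0, 0, 0], [0, 0, 0], 0]]'

```text
time_s: 16.9
tcp_pos: [0.5858, 0.1543, 0.0208]
orientation: [2.169, -2.259, -0.022]
contact_force: [0.7, -0.7, 0.3]
gripper_width: 0.0002
```

Call:
send_rows --targets '[[[0.1, 0, -0.25], [0, -0.02, 0], 0], [[0.3, 0, -0.25], [0, -0.02, 0], 0], [[0.5, 0, -0.25], [0, -0.02, 0], 0], [[0.5, 0, -0.25], [0, -0.02, 0], 0]]'

```text
time_s: 17.3
tcp_pos: [0.5892, 0.1542, 0.0181]
orientation: [-2.176, 2.264, 0.003]
contact_force: [-4.8, -0.7, 2.0]
gripper_width: 0.0006
```

```bash
python3 - <<'E'
from h import *
st();im,i=grab("wrist","w17")
E
```

```text
t 17.3 p mm [589.2 154.2  18.1] jaw deg 177.71 levelfix [-0.0025 -0.0002 -0.    ] q [ 0.14  1.17 -0.92  1.72  1.18  0.91  1.8 ] F [-4.8 -0.7  2. ] w 0.6
```

View pics/w17.png

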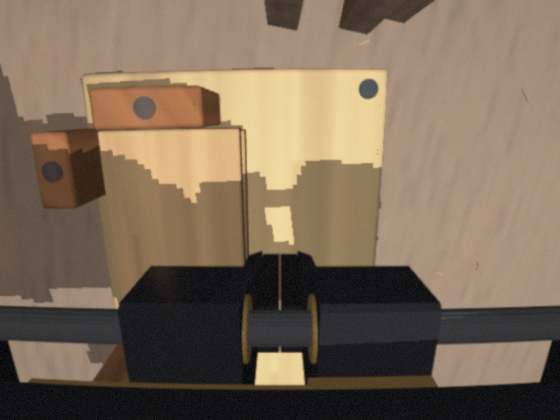

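Contact at -4.8 N; press a little more to seat both, then back off and go to the left end.

Call:
send_rows --targets '[[[0.3, 0, 0], [0, 0, 0], 0], [[0.5, 0, 0], [0, 0, 0], 0], [[0.5, 0, 0], [0, 0, 0], 0]]'

```text
time_s: 17.65
tcp_pos: [0.5893, 0.1542, 0.0182]
orientation: [2.175, -2.259, -0.01]
contact_force: [-13.2, -2.0, 9.0]
gripper_width: 0.0001
```

Call:
send_rows --targets '[[[-1, 0, 0], [0, 0, 0], 0], [[-2, 0, 3], [0, 0, 0], 0], [[-2, 4, 6], [0, 0, 0], 0], [[2, 8, 6], [0, 0, 0], 0], [[4, 9, 6], [0, 0, 0], 0]]'

```text
time_s: 18.15
tcp_pos: [0.6311, 0.2492, 0.0808]
orientation: [-2.182, 2.259, 0.012]
contact_force: [0.3, 0.2, -0.5]
gripper_width: 0.0003
```

```bash
python3 - <<'E'
from h import *
st()
E
```

```text
t 18.15 p mm [631.1 249.2  80.8] jaw deg 178.03 levelfix [-0.0062 -0.0049 -0.    ] q [ 0.01  1.15 -0.98  1.48  1.02  1.09  1.91] F [ 0.3  0.2 -0.5] w 0.3
```

Call:
send_rows --targets '[[[0, -0.3, -3], [-0.006, -0.005, 0], 0], [[0, -0.5, -6.2], [-0.006, -0.005, 0], 0], [[0, -0.5, -6.2], [-0.006, -0.005, 0], 0], [[0, -1.2, -6.2], [-0.006, -0.005, 0], 0], [[0, -1.8, -6.2], [-0.006, -0.005, 0], 0]]'

```text
time_s: 18.65
tcp_pos: [0.6315, 0.2304, 0.0189]
orientation: [-2.183, 2.259, -0.001]
contact_force: [0.7, 0.3, -0.3]
gripper_width: 0.0004
```

Call:
send_rows --targets '[[[0, -0.3, 0], [0, 0, 0], 0], [[0, -0.6, 0], [0, 0, 0], 0], [[0, -0.6, 0], [0, 0, 0], 0]]'

```text
time_s: 18.95
tcp_pos: [0.6315, 0.2281, 0.0202]
orientation: [-2.179, 2.253, 0.007]
contact_force: [0.4, 7.0, -0.6]
gripper_width: 0.0006
```

```bash
python3 - <<'E'
from h import *
st();im,i=grab("wrist","w18")
E
```

```text
t 18.95 p mm [631.5 228.1  20.2] jaw deg 178.09 levelfix [-0.0081  0.0018  0.    ] q [ 0.03  1.21 -0.94  1.52  1.1   1.    1.87] F [ 0.4  7.  -0.6] w 0.6
```

View pics/w18.png

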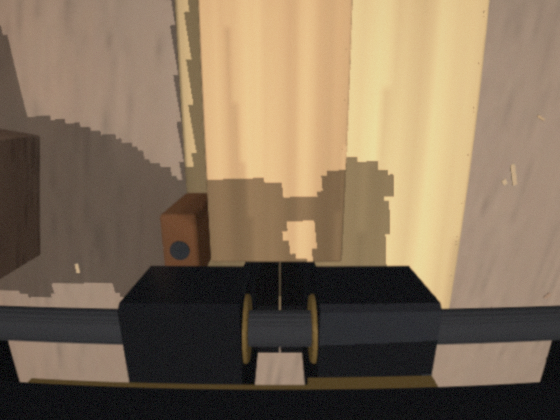

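Call:
send_rows --targets '[[[0, -0.4, -0.1], [0, 0, 0], 0], [[0, -0.4, -0.1], [0, 0, 0], 0], [[0, 0.5, 0], [0, 0, 0], 0], [[0, 2, 1], [0, 0, 0], 0], [[0, 2, 6], [0, 0, 0], 0.5]]'

```text
time_s: 19.5
tcp_pos: [0.6282, 0.2483, 0.0763]
orientation: [2.186, -2.254, -0.011]
contact_force: [-0.2, -0.8, 0.8]
gripper_width: 0.0064
```

Call:
send_rows --targets '[[[0, -1, 6], [0, 0, 0], 1], [[0, -4, 9], [0, 0, 0], 1], [[0, -7, 9], [0, 0, 0], 1], [[0, -7, 9], [0, 0, 0], 1], [[0, -7, 9], [0, 0, 0], 1]]'

```text
time_s: 20.0
tcp_pos: [0.6284, 0.1779, 0.1668]
orientation: [2.185, -2.255, -0.01]
contact_force: [0.2, 0.1, 0.1]
gripper_width: 0.0463
```

```bash
python3 - <<'E'
from h import *
st();im,i=grab("wrist","w19");st();grab("top","t19")
i=cams.camera_info("top");print(back([[237,131]],.024,i),back([[176,138]],.03,i))
E
```

```text
t 20.0 p mm [628.4 177.9 166.8] jaw deg 178.19 levelfix [-0.0032 -0.0061 -0.    ] q [ 0.15  1.02 -1.05  1.52  0.93  1.16  2.03] F [0.2 0.1 0.1] w 46.3
t 20.05 p mm [627.9 179.3 166.5] jaw deg 178.3 levelfix [-0.0042 -0.0067 -0.    ] q [ 0.14  1.02 -1.05  1.52  0.93  1.16  2.03] F [-0.3  0.6  0.5] w 50.0
[[0.7803 0.0274 0.024 ]] [[0.7606 0.1843 0.03  ]]
```

View pics/w19.png

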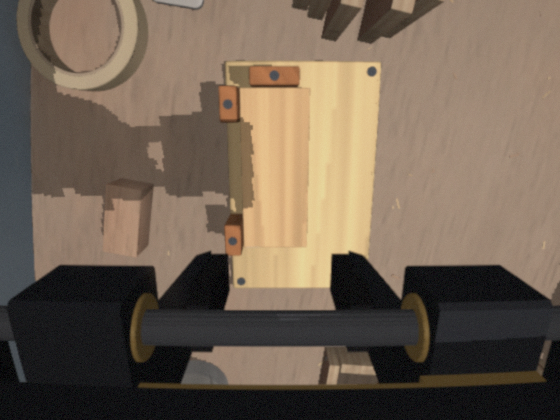

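Call:
send_rows --targets '[[[1, -5, 1], [0, 0, -0.05], 1], [[2.5, -10, 1], [0, 0, -0.1], 1], [[4, -15, 1], [0, 0, -0.15], 1], [[5.5, -20, 0], [0, 0, -0.17], 1], [[6, -23, -2], [0, 0, -0.17], 1]]'

```text
time_s: 20.6
tcp_pos: [0.69, -0.0515, 0.1474]
orientation: [-1.987, 2.431, 0.009]
contact_force: [0.6, -0.5, 0.6]
gripper_width: 0.0881
```

Call:
send_rows --targets '[[[0, 0, 0], [0, 0, 0], 1], [[0, 0, 0], [0, 0, 0], 1]]'

```text
time_s: 20.8
tcp_pos: [0.6898, -0.0509, 0.1464]
orientation: [-1.986, 2.432, 0.013]
contact_force: [0.4, 0.6, 0.5]
gripper_width: 0.0879
```

```bash
python3 - <<'E'
from h import *
st();im,i=grab("wrist","w20");st()
np.save("w20.npy",{k:i[k] for k in i},allow_pickle=True)
E
```

```text
t 20.8 p mm [689.8 -50.9 146.4] jaw deg 168.49 levelfix [-0.0074 -0.0038 -0.    ] q [ 0.46  1.08 -1.02  1.4   0.94  1.19  2.27] F [0.4 0.6 0.5] w 87.9
t 20.85 p mm [689.8 -48.8 147.4] jaw deg 168.66 levelfix [-0.0086 -0.0027 -0.    ] q [ 0.45  1.08 -1.02  1.4   0.94  1.19  2.27] F [-0.8  0.8 -0.1] w 88.1
```

View pics/w20.png

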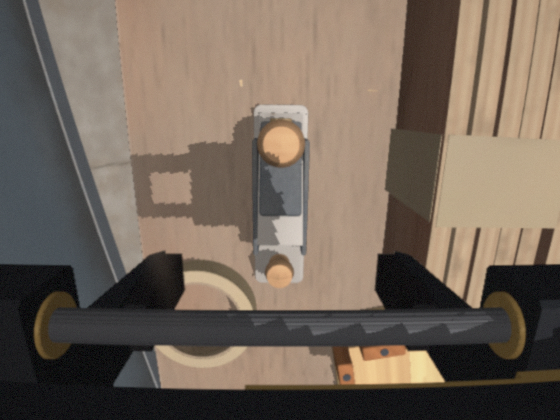

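```bash
python3 - <<'E'
from h import *
w=np.load("w20.npy",allow_pickle=True).item(); t=cams.camera_info("top")
for z in(0,.02,.04,.06,.08,.1,.12):
    print(z,"wrist",back([(441,135),(434,222)],z,w)[:,:2].round(3).tolist(),"top",back([(284.6,198.7),(265,194.8)],z,t)[:,:2].round(3).tolist(), "wall foot", back([(390,130),(388,187)],z,w)[:,:2].round(3).tolist())
for z in (0,.006,.028): quad(f"plane z{z}",[(255,105),(307,106),(302,281),(256,281)],z,w)
E
```

```text
0 wrist [[0.551, -0.077], [0.563, -0.005]] top [[0.607, -0.096], [0.617, -0.045]] wall foot [[0.592, -0.089], [0.599, -0.043]]
0.02 wrist [[0.56, -0.08], [0.571, -0.013]] top [[0.604, -0.095], [0.614, -0.045]] wall foot [[0.598, -0.091], [0.604, -0.049]]
0.04 wrist [[0.569, -0.083], [0.579, -0.021]] top [[0.601, -0.095], [0.611, -0.045]] wall foot [[0.604, -0.093], [0.61, -0.054]]
0.06 wrist [[0.578, -0.086], [0.587, -0.029]] top [[0.598, -0.094], [0.608, -0.046]] wall foot [[0.61, -0.095], [0.616, -0.059]]
0.08 wrist [[0.587, -0.089], [0.595, -0.037]] top [[0.596, -0.094], [0.605, -0.046]] wall foot [[0.616, -0.097], [0.621, -0.065]]
0.1 wrist [[0.596, -0.092], [0.604, -0.045]] top [[0.593, -0.093], [0.602, -0.046]] wall foot [[0.622, -0.099], [0.627, -0.07]]
0.12 wrist [[0.605, -0.095], [0.612, -0.053]] top [[0.59, -0.093], [0.599, -0.046]] wall foot [[0.628, -0.101], [0.632, -0.075]]
plane z0 c mm [688.7 -51.2] edges [(40.4, 167.4), (149.3, 78.0), (40.9, 168.3), (149.9, 77.8)]
plane z0.006 c mm [688.5 -52.7] edges [(39.5, 167.4), (146.1, 78.0), (40.1, 168.3), (146.8, 77.8)]
plane z0.028 c mm [687.6 -57.9] edges [(36.4, 167.4), (134.5, 78.0), (36.9, 168.3), (135.1, 77.8)]
```

Call:
send_rows --targets '[[[0, -1, 0.5], [0, 0, -0.15], 0], [[-1, -2, 0.5], [0, 0, -0.3], 0], [[-2, -3, 0.5], [0, 0, -0.45], 0], [[-3, -4, 0.5], [0, 0, -0.6], 0], [[-4, -5, 0.5], [0, 0, -0.75], 0]]'

```text
time_s: 21.35
tcp_pos: [0.6497, -0.095, 0.1534]
orientation: [-0.959, 2.983, 0.013]
contact_force: [-0.1, -0.9, 0.5]
gripper_width: 0.0501
```

Call:
send_rows --targets '[[[0, 0, 0], [0, 0, -0.15], 0], [[0, 0, 0], [0, 0, -0.3], 0], [[0, 0, 0], [0, 0, -0.45], 0], [[0, 0, 0], [0, 0, -0.6], 0], [[0, 0, 0], [0, 0, -0.75], 0]]'

```text
time_s: 21.85
tcp_pos: [0.6499, -0.0908, 0.1544]
orientation: [0.2, 3.124, 0.011]
contact_force: [0.4, 0.8, -0.9]
gripper_width: 0.01
```

```bash
python3 - <<'E'
from h import *
st()
E
```

```text
t 21.85 p mm [649.9 -90.8 154.4] jaw deg 82.68 levelfix [-0.0064  0.0114  0.    ] q [ 0.44  0.92 -0.72  1.54  0.7   0.94  0.93] F [ 0.4  0.8 -0.9] w 10.0
```

Call:
send_rows --targets '[[[-0.9, -1, 0], [-0.006, 0.011, -0.08], 0], [[-0.9, -1, 0], [-0.006, 0.011, -0.08], 0], [[-0.9, -1, 0], [-0.006, 0.011, -0.08], 0]]'

```text
time_s: 22.15
tcp_pos: [0.6413, -0.0982, 0.155]
orientation: [0.317, 3.124, 0.002]
contact_force: [0.8, -0.6, 0.4]
gripper_width: 0.0007
```

```bash
python3 - <<'E'
from h import *
st();im,i=grab("wrist","w21")
# slats edge heights check from this view
np.save("w21.npy",{k:i[k] for k in i},allow_pickle=True)
E
```

```text
t 22.15 p mm [641.3 -98.2 155. ] jaw deg 78.4 levelfix [-0.0011  0.0017  0.    ] q [ 0.44  0.91 -0.7   1.56  0.69  0.93  0.88] F [ 0.8 -0.6  0.4] w 0.7
```

View pics/w21.png

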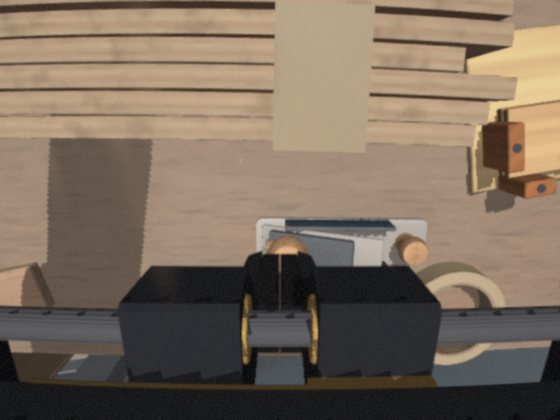

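```bash
python3 - <<'E'
from h import *
w=np.load("w21.npy",allow_pickle=True).item(); n=np.array([.978,-.208]); p=np.array([.6413,-.0982])
for z in(.085,.095,.105): print(z,[(back([q],z,w)[0,:2]-p)@n for q in[(150,138),(280,140),(365,141),(470,146)]])
print("plane near",[(back([q],.006,w)[0,:2]-p)@n for q in[(260,219),(425,219)]], back([(260,219),(425,219)],.006,w))
E
```

```text
0.085 [np.float64(-0.05607859880043106), np.float64(-0.05503148969662511), np.float64(-0.05496259452892513), np.float64(-0.05317977520204088)]
0.095 [np.float64(-0.056661904180368365), np.float64(-0.05566562241872645), np.float64(-0.05560007146630396), np.float64(-0.05390379132393731)]
0.105 [np.float64(-0.05724520956030568), np.float64(-0.05629975514082778), np.float64(-0.05623754840368279), np.float64(-0.05462780744583362)]
plane near [np.float64(0.01613618715293462), np.float64(0.015298685159121101)] [[ 0.6539 -0.1167  0.006 ]
 [ 0.6826  0.0223  0.006 ]]
```

Call:
send_rows --targets '[[[0, 0, -4], [0, 0, 0], 0], [[0, 0, -8], [0, 0, 0], 0], [[0, 0, -11], [0, 0, 0], 0], [[0, 0, -14], [0, 0, 0], 0], [[0, 0, -14], [0, 0, 0], 0]]'

```text
time_s: 22.7
tcp_pos: [0.6392, -0.0976, 0.0112]
orientation: [-0.315, -3.122, -0.003]
contact_force: [-0.5, 0.3, -0.4]
gripper_width: 0.0004
```

Call:
send_rows --targets '[[[0.5, -0.1, 0], [0, 0, 0], 0], [[1, -0.2, 0], [0, 0, 0], 0], [[1.5, -0.3, 0], [0, 0, 0], 0], [[2, -0.4, 0], [0, 0, 0], 0], [[2.5, -0.5, 0], [0, 0, 0], 0]]'

```text
time_s: 23.2
tcp_pos: [0.6631, -0.1032, 0.012]
orientation: [-0.315, -3.119, -0.001]
contact_force: [-6.9, -0.8, 3.7]
gripper_width: 0.0006
```

```bash
python3 - <<'E'
from h import *
st();im,i=grab("wrist","w22")
E
```

```text
t 23.2 p mm [ 663.1 -103.2   12. ] jaw deg 78.48 levelfix [-0.0014 -0.0069 -0.    ] q [ 0.38  1.12 -0.6   1.51  0.81  0.78  0.82] F [-6.9 -0.8  3.7] w 0.6
```

View pics/w22.png

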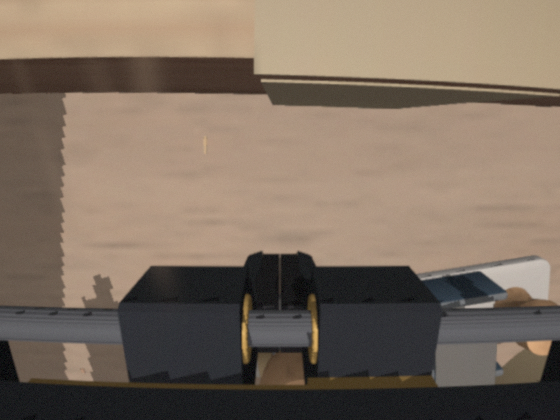

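Call:
send_rows --targets '[[[0.5, -0.1, 0.1], [0, 0, 0], 0], [[1, -0.2, 0.1], [0, 0, 0], 0], [[1.5, -0.2, 0.1], [0, 0, 0], 0], [[2, -0.2, 0.1], [0, 0, 0], 0], [[2.5, -0.2, 0.1], [0, 0, 0], 0]]'

```text
time_s: 23.75
tcp_pos: [0.6891, -0.1062, 0.0133]
orientation: [-0.316, -3.119, 0.001]
contact_force: [-5.8, -1.9, 1.1]
gripper_width: 0.0007
```

Call:
send_rows --targets '[[[-1, 0, 0], [0, 0, 0], 0], [[-1, 0, 3], [0, 0, 0], 0], [[-1, 0, 7], [0, 0, 0], 0], [[-1, 0, 12], [0, 0, 0], 0], [[-1, 2, 16], [0, 0, 0], 0]]'

```text
time_s: 24.25
tcp_pos: [0.6816, -0.0893, 0.1767]
orientation: [-0.325, -3.124, 0.002]
contact_force: [0.7, -1.1, -0.4]
gripper_width: 0.0006
```

```bash
python3 - <<'E'
from h import *
st();im,i=grab("wrist","w23");im,i=grab("top","t23");crop(im,200,100,320,220,5,"t23a")
E
```

```text
t 24.25 p mm [681.6 -89.3 176.7] jaw deg 78.12 levelfix [ 0.0014 -0.0004  0.    ] q [ 0.4   0.93 -0.71  1.4   0.65  1.05  0.92] F [ 0.7 -1.1 -0.4] w 0.6
```

View pics/w23.png

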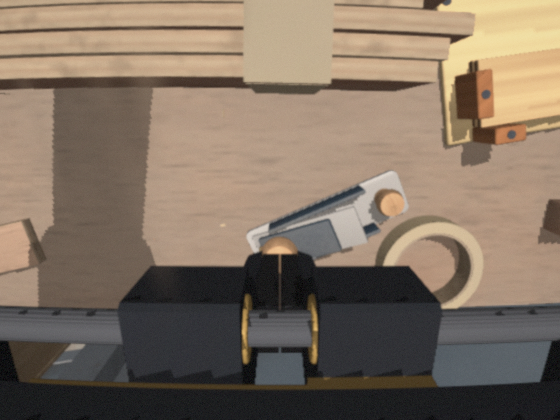

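View pics/t23a.png

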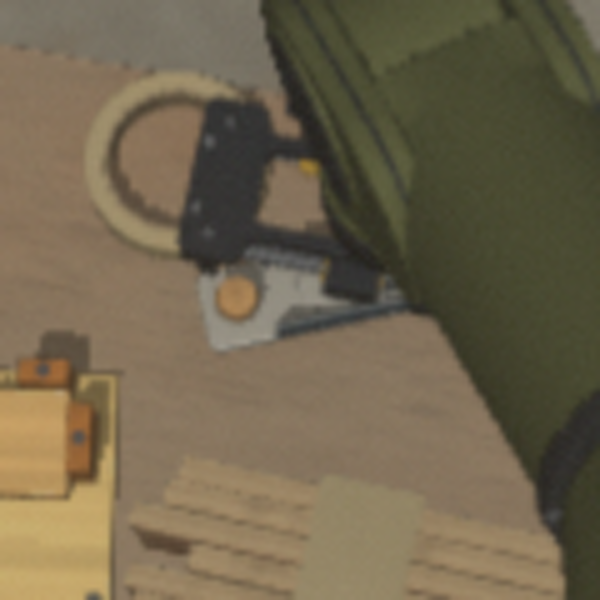

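Call:
send_rows --targets '[[[0.5, 0.5, 1], [0, 0, -0.15], 1], [[1, 1, 2], [0, 0, -0.3], 1], [[1.5, 2, 2], [0, 0, -0.45], 1], [[2, 3, 2], [0, 0, -0.6], 1], [[2.5, 4, 2], [0, 0, -0.75], 1]]'

```text
time_s: 24.85
tcp_pos: [0.7115, -0.0395, 0.2022]
orientation: [1.436, 2.779, 0.008]
contact_force: [-0.4, 0.3, 0.1]
gripper_width: 0.0385
```

Call:
send_rows --targets '[[[0, 0, 0], [0, 0, -0.15], 1], [[0, 0, 0], [0, 0, -0.3], 1], [[0, 0, 0], [0, 0, -0.4], 1], [[0, 0, 0], [0, 0, -0.4], 1], [[0, 0, 0], [0, 0, -0.4], 1]]'

```text
time_s: 25.35
tcp_pos: [0.7123, -0.039, 0.2023]
orientation: [1.955, 2.44, 0.006]
contact_force: [-0.2, -0.1, 0.4]
gripper_width: 0.0782
```

```bash
python3 - <<'E'
from h import *
st();im,i=grab("wrist","w24");st();np.save("w24.npy",{k:i[k] for k in i},allow_pickle=True)
E
```

```text
t 25.35 p mm [712.3 -39.  202.3] jaw deg 12.59 levelfix [0.0066 0.0143 0.    ] q [ 0.19  0.88 -0.43  1.31  0.4   1.02 -0.09] F [-0.2 -0.1  0.4] w 78.2
t 25.4 p mm [712.1 -39.2 202.2] jaw deg 12.56 levelfix [0.0066 0.0139 0.    ] q [ 0.19  0.88 -0.43  1.31  0.4   1.02 -0.09] F [-0.3 -0.2 -0.3] w 82.3
```

View pics/w24.png

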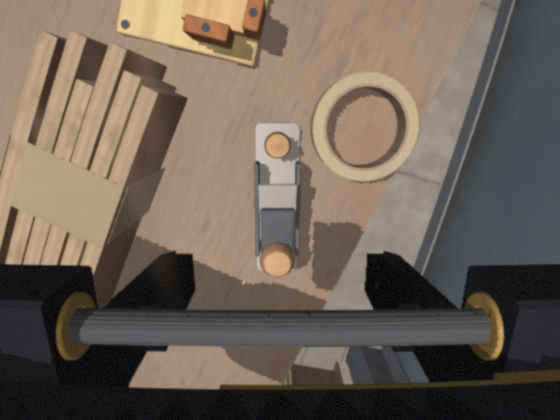

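```bash
python3 - <<'E'
from h import *
i=np.load("w24.npy",allow_pickle=True).item()
P=back([(255,124),(300,124),(298,265),(259,268)],.004,i); print(P[:2].mean(0),P[1]-P[0])
l=back([(255,124),(258,255)],.006,i); r=back([(300,124),(298,255)],.006,i)
for a,b in(l,r): print(np.degrees(np.arctan2(*(a-b)[[1,0]])))
e=P[:2].mean(0); m=back([(278,250)],.006,i)[0]; d=(m-e)[:2]; d/=np.linalg.norm(d); print("center",e[:2]+d*.075, "axis",np.degrees(np.arctan2(-d[1],-d[0])))
c,ra=cv2.minEnclosingCircle(back([(313,118),(418,120),(365,73),(362,182)],.024,i)[:,:2].astype(np.float32)); print("roll",c,ra)
E
```

```text
[0.7003 0.0206 0.004 ] [0.0409 0.0091 0.    ]
102.86021374823308
102.57259385732662
center [ 0.7168 -0.0526] axis 102.71172841136308
roll (0.7766228318214417, 0.033976804465055466) 0.04762701317667961
```

Call:
send_rows --targets '[[[0.45, -1.35, -4], [0.007, 0.014, 0], 1], [[0.45, -1.35, -8], [0.007, 0.014, 0], 1], [[0.45, -1.35, -11], [0.007, 0.014, 0], 1], [[0.45, -1.35, -11], [0.007, 0.014, 0], 1]]'

```text
time_s: 25.8
tcp_pos: [0.7132, -0.0531, 0.0872]
orientation: [-1.959, -2.447, 0.008]
contact_force: [-0.3, 0.6, 0.1]
gripper_width: 0.0875
```

```bash
python3 - <<'E'
from h import *
st();im,i=grab("wrist","w25");st();np.save("w25.npy",{k:i[k] for k in i},allow_pickle=True)
E
```

```text
t 25.8 p mm [713.2 -53.1  87.2] jaw deg 12.65 levelfix [-0.0005 -0.0091 -0.    ] q [ 0.2   1.02 -0.4   1.35  0.45  0.87 -0.11] F [-0.3  0.6  0.1] w 87.5
t 25.85 p mm [715.3 -52.7  90.3] jaw deg 12.62 levelfix [-0.0009 -0.0041 -0.    ] q [ 0.2   1.02 -0.4   1.35  0.45  0.87 -0.1 ] F [0.1 0.8 0.4] w 88.2
```

View pics/w25.png

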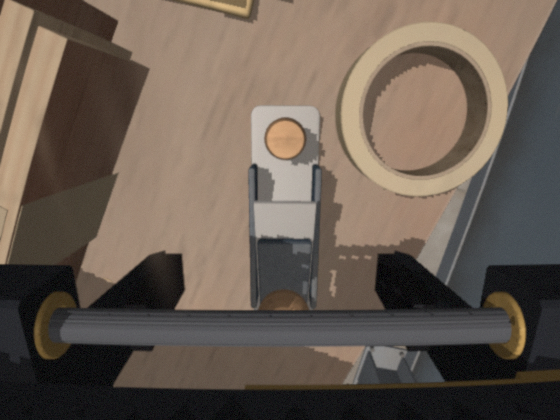

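Call:
send_rows --targets '[[[0.15, 0, -2.5], [0, -0.004, 0], 1], [[0.15, 0, -5], [0, -0.004, 0], 1], [[0.15, 0, -7], [0, -0.004, 0], 1], [[0.15, 0, -7.7], [0, -0.004, 0], 1], [[0.15, 0, -7.7], [0, -0.004, 0], 1]]'

```text
time_s: 26.35
tcp_pos: [0.7169, -0.0526, 0.0133]
orientation: [-1.963, -2.452, -0.001]
contact_force: [0.5, -0.0, 1.4]
gripper_width: 0.0881
```

```bash
python3 - <<'E'
from h import *
st()
E
```

```text
t 26.35 p mm [716.9 -52.6  13.3] jaw deg 12.64 levelfix [-0.0011 -0.0001 -0.    ] q [ 0.18  1.12 -0.37  1.36  0.49  0.75 -0.13] F [ 0.5 -0.   1.4] w 88.1
```

Call:
send_rows --targets '[[[0, 0, 0], [0, 0, 0], 0.3], [[0, 0, 0], [0, 0, 0], 0.3], [[0, 0, 0], [0, 0, 0], 0.3], [[0, 0, 0], [0, 0, 0], 0.3], [[0, 0, 0], [0, 0, 0], 0.3]]'

```text
time_s: 26.85
tcp_pos: [0.7171, -0.0527, 0.0136]
orientation: [-1.963, -2.452, -0.002]
contact_force: [0.6, -0.2, 0.4]
gripper_width: 0.0503
```

Call:
send_rows --targets '[[[0, 0, 0], [0, 0, 0], 0.3], [[0, 0, 1], [0, 0, 0], 0.3], [[0, 0, 3], [0, 0, 0], 0.3], [[0, 0, 3], [0, 0, 0], 0.3]]'

```text
time_s: 27.25
tcp_pos: [0.7195, -0.0524, 0.047]
orientation: [1.961, 2.449, 0.008]
contact_force: [0.9, -0.5, -7.0]
gripper_width: 0.0419
```

```bash
python3 - <<'E'
from h import *
st();im,i=grab("wrist","w26");grab("side","s26")
E
```

```text
t 27.25 p mm [719.5 -52.4  47. ] jaw deg 12.62 levelfix [-0.0017  0.0062  0.    ] q [ 0.19  1.08 -0.38  1.35  0.47  0.79 -0.12] F [ 0.9 -0.5 -7. ] w 41.9
```

View pics/w26.png

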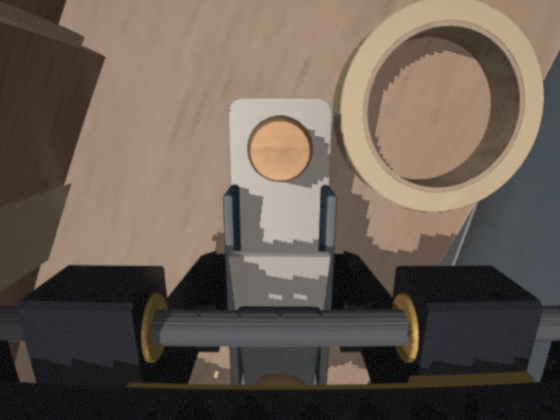

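Call:
send_rows --targets '[[[0, 0, 3], [0, 0, 0], 0.3], [[0, 0, 6], [0, 0, 0], 0.3], [[-1, 2, 7.5], [0, 0, -0.06], 0.3], [[-2.5, 5, 7.5], [0, 0, -0.12], 0.3], [[-4, 8, 7.5], [0, 0, -0.18], 0.3]]'

```text
time_s: 27.85
tcp_pos: [0.6774, 0.0277, 0.12]
orientation: [2.18, 2.26, 0.004]
contact_force: [0.4, 0.8, -7.1]
gripper_width: 0.0419
```

Call:
send_rows --targets '[[[-1.5, 3.5, 0], [0, 0, -0.04], 0.3], [[-3, 7, 0], [0, 0, -0.08], 0.3], [[-4.5, 11, 0], [0, 0, -0.08], 0.3], [[-5.2, 14.5, 0], [0, 0, -0.08], 0.3], [[-5.2, 14.5, 0], [0, 0, -0.08], 0.3]]'

```text
time_s: 28.35
tcp_pos: [0.6223, 0.1834, 0.1202]
orientation: [-2.253, -2.181, -0.012]
contact_force: [-0.5, 1.9, -6.1]
gripper_width: 0.0423
```

```bash
python3 - <<'E'
from h import *
st();im,i=grab("wrist","w27");st();np.save("w27.npy",{k:i[k] for k in i},allow_pickle=True)
E
```

```text
t 28.35 p mm [622.3 183.4 120.2] jaw deg -1.87 levelfix [-0.0098  0.0014  0.    ] q [-0.19  0.89 -0.3   1.59  0.34  0.71 -0.68] F [-0.5  1.9 -6.1] w 42.3
t 28.4 p mm [623.5 178.6 119.9] jaw deg -2.07 levelfix [-0.0049  0.0019  0.    ] q [-0.19  0.89 -0.3   1.59  0.35  0.72 -0.68] F [ 0.2 -1.9 -7.2] w 41.7
```

View pics/w27.png

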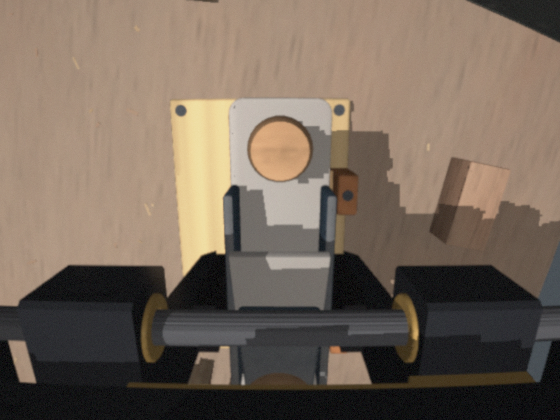

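```bash
python3 - <<'E'
from h import *
st()
i=np.load("w27.npy",allow_pickle=True).item()
for z in(.107,.112): print(z,back([(230,100),(331,100),(280,98)],z,i), "tcp at pic 622.3 183.4")
print(back([(172,102),(350,100)],.008,i))
E
```

```text
t 28.4 p mm [623.5 178.6 119.9] jaw deg -2.07 levelfix [-0.0049  0.0019  0.    ] q [-0.19  0.89 -0.3   1.59  0.35  0.72 -0.68] F [ 0.2 -1.9 -7.2] w 41.7
0.107 [[0.6047 0.2599 0.107 ]
 [0.6464 0.2586 0.107 ]
 [0.6254 0.26   0.107 ]] tcp at pic 622.3 183.4
0.112 [[0.6054 0.2596 0.112 ]
 [0.6456 0.2583 0.112 ]
 [0.6253 0.2597 0.112 ]] tcp at pic 622.3 183.4
[[0.5515 0.2664 0.008 ]
 [0.6738 0.2634 0.008 ]]
```

Call:
send_rows --targets '[[[0.4, -0.5, 0], [-0.005, 0, 0], 0.3], [[0.4, -0.5, -2], [-0.005, 0, 0], 0.3], [[0.4, -0.5, -5], [-0.005, 0, 0], 0.3], [[0.4, -0.5, -7], [-0.005, 0, 0], 0.3], [[0.4, -0.5, -7.6], [-0.005, 0, 0], 0.3]]'

```text
time_s: 28.9
tcp_pos: [0.6264, 0.1705, 0.0411]
orientation: [2.263, 2.178, -0.006]
contact_force: [-1.2, 0.0, -7.4]
gripper_width: 0.0418
```

```bash
python3 - <<'E'
from h import *
st();im,i=grab("wrist","w28");st()
E
```

```text
t 28.9 p mm [626.4 170.5  41.1] jaw deg -2.2 levelfix [ 0.0034 -0.0024  0.    ] q [-0.2   1.   -0.25  1.6   0.39  0.59 -0.71] F [-1.2  0.  -7.4] w 41.8
t 28.95 p mm [626.7 171.1  41.5] jaw deg -2.18 levelfix [ 0.0027 -0.0015  0.    ] q [-0.2   1.   -0.25  1.6   0.39  0.59 -0.71] F [-1.1  0.4 -7.8] w 41.4
```

View pics/w28.png

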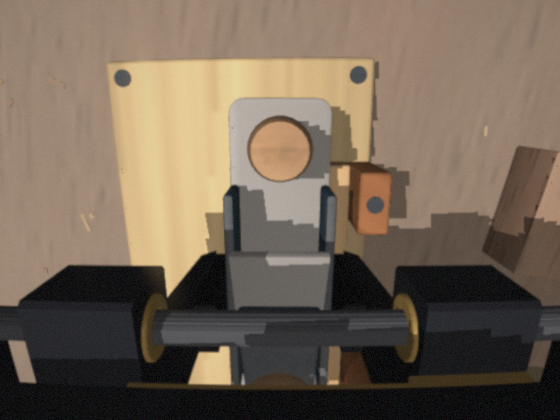

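Call:
send_rows --targets '[[[0, 0.1, -0.2], [0.003, 0, 0], 0.3], [[0, 0.1, -0.35], [0.003, 0, 0], 0.3], [[0, 0.1, -0.45], [0.003, 0, 0], 0.3], [[0, 0.1, -0.45], [0.003, 0, 0], 0.3]]'

```text
time_s: 29.35
tcp_pos: [0.6272, 0.1722, 0.0377]
orientation: [-2.263, -2.178, -0.0]
contact_force: [-0.1, 0.4, -7.2]
gripper_width: 0.0419
```

Call:
send_rows --targets '[[[0, 0, -0.1], [0, 0, 0], 0.3], [[0, 0, -0.2], [0, 0, 0], 0.3], [[0, 0, -0.2], [0, 0, 0], 0.3]]'

```text
time_s: 29.65
tcp_pos: [0.6273, 0.1723, 0.0375]
orientation: [-2.263, -2.178, -0.001]
contact_force: [-2.8, -1.3, 5.8]
gripper_width: 0.0415
```

Call:
send_rows --targets '[[[0, 0, 0], [0, 0, 0], 0.3], [[0, 0, 0], [0, 0, 0], 1], [[0, 0, 0], [0, 0, 0], 1], [[0, 0, 0], [0, 0, 0], 1], [[0, 0, 0], [0, 0, 0], 1]]'

```text
time_s: 30.15
tcp_pos: [0.6277, 0.1725, 0.0378]
orientation: [2.263, 2.178, 0.002]
contact_force: [-0.4, 0.1, -0.3]
gripper_width: 0.0715
```

Call:
send_rows --targets '[[[0, 0, 0], [0, 0, 0], 1], [[0, 0, 3], [0, 0, 0], 1], [[0, 0, 7], [0, 0, 0], 1], [[0, 0, 12], [0, 0, 0], 1], [[0, 0, 15], [0, 0, 0], 1]]'

```text
time_s: 30.65
tcp_pos: [0.629, 0.1731, 0.1915]
orientation: [2.262, 2.177, 0.009]
contact_force: [0.6, -0.5, -0.6]
gripper_width: 0.0885
```

```bash
python3 - <<'E'
from h import *
st();im,i=grab("wrist","w29");st();np.save("w29.npy",{k:i[k] for k in i},allow_pickle=True)
im,i=grab("top","t29");crop(im,100,120,300,270,4,"t29a")
E
```

```text
t 30.65 p mm [629.  173.1 191.5] jaw deg -2.2 levelfix [-0.0026  0.0052  0.    ] q [-0.17  0.8  -0.33  1.53  0.31  0.86 -0.64] F [ 0.6 -0.5 -0.6] w 88.5
t 30.7 p mm [631.3 174.1 195.9] jaw deg -2.22 levelfix [-0.0051  0.0121  0.    ] q [-0.16  0.79 -0.33  1.53  0.31  0.86 -0.64] F [1.7 0.1 1.8] w 88.4
```

View pics/w29.png

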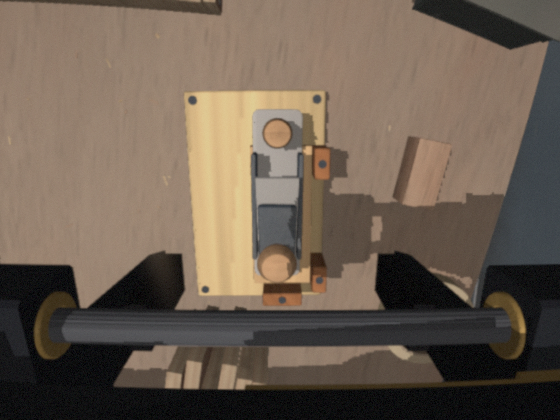

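View pics/t29a.png

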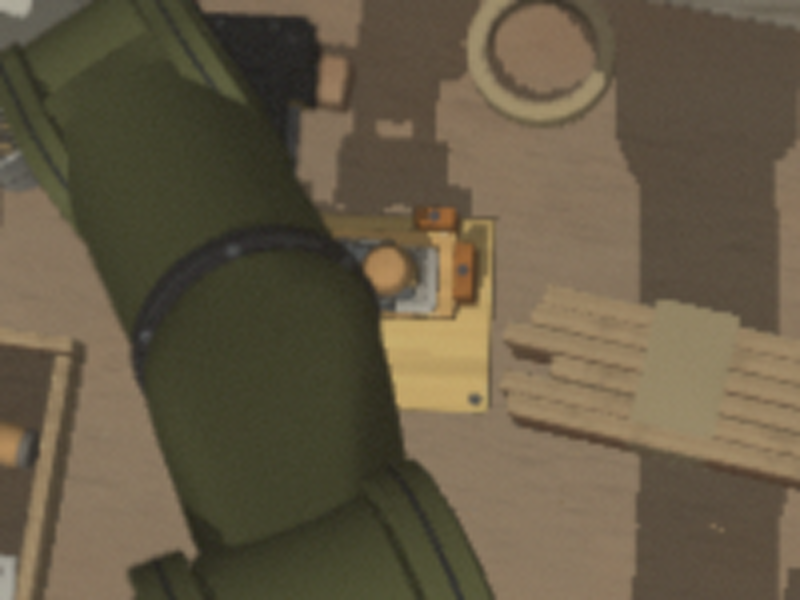

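Call:
send_rows --targets '[[[-2, -4.5, 1], [0, 0, 0], 1], [[-4, -9, 2], [0, 0, 0], 1], [[-7, -13, 2], [0, 0, -0.05], 1], [[-10, -17, 2], [0, 0, -0.1], 1], [[-13, -21, 2], [0, 0, -0.12], 1]]'

```text
time_s: 31.25
tcp_pos: [0.4991, -0.0376, 0.2125]
orientation: [2.389, 2.034, 0.015]
contact_force: [1.2, -0.8, 0.2]
gripper_width: 0.0883
```

Call:
send_rows --targets '[[[-3, -4, 0], [0, 0, 0], 1], [[-6, -8, 0], [0, 0, 0], 1], [[-8, -12, 0], [0, 0, 0], 1], [[-8, -13, 0], [0, 0, 0], 1], [[-8, -13, 0], [0, 0, 0], 1]]'

```text
time_s: 31.75
tcp_pos: [0.4185, -0.1694, 0.2121]
orientation: [2.394, 2.028, 0.014]
contact_force: [0.1, 0.9, -0.4]
gripper_width: 0.0882
```

```bash
python3 - <<'E'
from h import *
im,i=grab("top");st();im,i=grab("wrist","w30");st();np.save("w30.npy",{k:i[k] for k in i},allow_pickle=True)
E
```

```text
t 31.8 p mm [ 419.6 -167.5  212.2] jaw deg -9.25 levelfix [-0.0037  0.0105  0.    ] q [ 0.52  0.54 -0.36  2.11  0.35  0.54 -0.26] F [0.  0.3 1.2] w 88.2
t 31.85 p mm [ 420.1 -166.3  212.3] jaw deg -9.11 levelfix [-0.0041  0.0109  0.    ] q [ 0.52  0.54 -0.36  2.11  0.35  0.54 -0.26] F [-0.6  1.2 -0.5] w 88.3
```

View pics/w30.png

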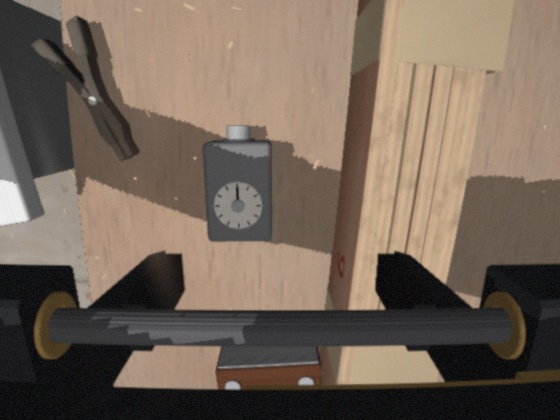

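```bash
python3 - <<'E'
from h import *
i=np.load("w30.npy",allow_pickle=True).item()
im=cv2.imread("pics/w30.png"); crop(im,190,0,520,390,2,"w30a")
quad("timer top",[(205,142),(271,142),(271,240),(208,240)],.044,i)
print("plunger face",back([(227,126),(250,126)],.024,i))
quad("stop",[(221,345),(316,345),(320,386),(219,386)],.052,i)
print("slat",back([(383,70),(362,300)],.095,i))
E
```

```text
timer top c mm [ 386.5 -157.2] edges [(56.7, 170.5), (88.9, 80.4), (58.2, 170.6), (89.0, 79.4)]
plunger face [[ 0.3848 -0.0986  0.024 ]
 [ 0.4054 -0.1021  0.024 ]]
stop c mm [ 383.3 -336.2] edges [(94.1, 170.4), (50.7, 87.3), (104.7, 170.4), (50.4, 75.3)]
slat [[ 0.5079 -0.0788  0.095 ]
 [ 0.4755 -0.2515  0.095 ]]
```

View pics/w30a.png

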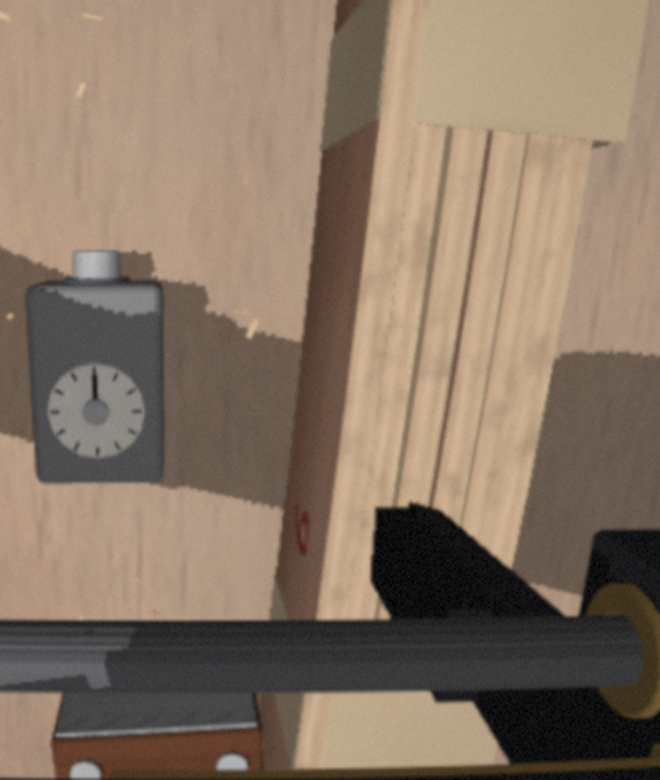

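```bash
python3 - <<'E'
from h import *
i=np.load("w30.npy",allow_pickle=True).item()
e=back([(218,368),(319,361.5)],.052,i)[:,:2]; print(e,np.linalg.norm(e[1]-e[0]))
d=(e[1]-e[0])/np.linalg.norm(e[1]-e[0]); print("stop y dir deg",np.degrees(np.arctan2(d[1],d[0])))
m=e.mean(0); u=np.array([d[1],-d[0]]); print("face mid",m,"u",u)
T=np.array([.3865,-.1572]); print("timer in stop face frame: along",(T-m)@u,"lat",(T-m)@d)
f=m-u*.046; print("final timer centre",f)
s0=np.array([.5079,-.0788]);s1=np.array([.4755,-.2515]); sd=(s0-s1)/np.linalg.norm(s0-s1); n=np.array([sd[1],-sd[0]])
for P in (T,f,f-d*.015): print("slat dist",(s1-P)@n)
E
```

```text
[[ 0.3317 -0.33  ]
 [ 0.4339 -0.3392]] 0.10257310775792838
stop y dir deg -5.148892958214972
face mid [ 0.3828 -0.3346] u [-0.0897 -0.996 ]
timer in stop face frame: along -0.17705375114622296 lat -0.012263671679908814
final timer centre [ 0.387  -0.2888]
slat dist 0.10486203352755216
slat dist 0.08014628780291835
slat dist 0.09507781240864487
```

Call:
send_rows --targets '[[[-1.5, -0.5, -3], [-0.004, 0.01, 0], 1], [[-3, -1, -6], [-0.004, 0.01, 0], 1], [[-3.7, -1.1, -9], [-0.004, 0.01, 0], 1], [[-3.7, -1.1, -12], [-0.004, 0.01, 0], 1], [[-3.7, -1.1, -12], [-0.004, 0.01, 0], 1]]'

```text
time_s: 32.35
tcp_pos: [0.3829, -0.1745, 0.0897]
orientation: [-2.382, -2.042, 0.002]
contact_force: [0.7, 0.1, 0.3]
gripper_width: 0.088
```

```bash
python3 - <<'E'
from h import *
st();im,i=grab("wrist","w31");st();np.save("w31.npy",{k:i[k] for k in i},allow_pickle=True)
E
```

```text
t 32.35 p mm [ 382.9 -174.5   89.7] jaw deg -8.8 levelfix [-0.0023 -0.004  -0.    ] q [ 0.37  0.77 -0.08  2.29  0.55  0.11 -0.39] F [0.7 0.1 0.3] w 88.0
t 32.4 p mm [ 383.4 -175.1   91.3] jaw deg -8.85 levelfix [-0.0014 -0.0019 -0.    ] q [ 0.37  0.76 -0.08  2.29  0.55  0.11 -0.39] F [ 0.   0.3 -0.5] w 87.9
```

View pics/w31.png

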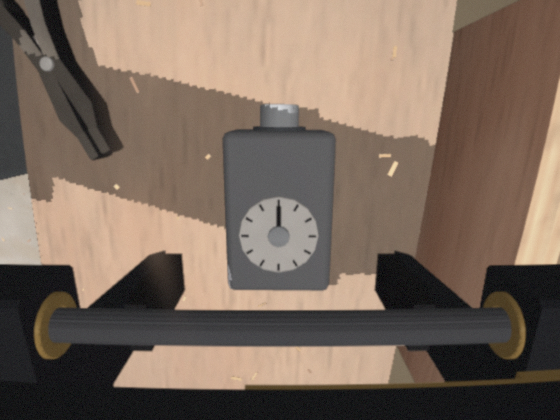

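Call:
send_rows --targets '[[[0, 0, -1.5], [0, 0, 0], 1], [[0, 0, -3], [0, 0, 0], 1], [[0, 0, -4], [0, 0, 0], 1], [[0, 0, -4.8], [0, 0, 0], 1], [[0, 0, -4.8], [0, 0, 0], 1]]'

```text
time_s: 32.9
tcp_pos: [0.3773, -0.1733, 0.0487]
orientation: [-2.363, -2.037, 0.029]
contact_force: [-1.1, 0.2, -0.7]
gripper_width: 0.0882
```

```bash
python3 - <<'E'
from h import *
st()
E
```

```text
t 32.9 p mm [ 377.3 -173.3   48.7] jaw deg -8.48 levelfix [-0.0041 -0.0278 -0.    ] q [ 0.47  0.87 -0.25  2.29  1.45  0.19 -1.29] F [-1.1  0.2 -0.7] w 88.2
```

Call:
send_rows --targets '[[[0.3, -0.1, -0.2], [-0.004, -0.014, 0], 1], [[0.6, -0.2, -0.4], [-0.004, -0.028, 0], 1], [[0.6, -0.2, -0.6], [-0.004, -0.028, 0], 1], [[0.6, -0.2, -0.6], [-0.004, -0.028, 0], 1]]'

```text
time_s: 33.3
tcp_pos: [0.3846, -0.1753, 0.0436]
orientation: [2.377, 2.05, 0.003]
contact_force: [-0.6, 0.9, 0.2]
gripper_width: 0.088
```

```bash
python3 - <<'E'
from h import *
st();im,i=grab("wrist","w32")
E
```

```text
t 33.3 p mm [ 384.6 -175.3   43.6] jaw deg -8.46 levelfix [0.0009 0.0029 0.    ] q [ 0.5   0.88 -0.29  2.3   1.67  0.22 -1.5 ] F [-0.6  0.9  0.2] w 88.0
```

View pics/w32.png

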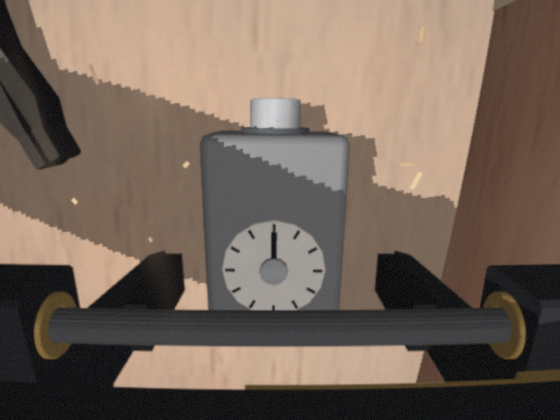

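Call:
send_rows --targets '[[[0, 0, -0.3], [0, 0, -0.015], 1], [[0, 0, -0.3], [0, 0, -0.015], 0.5], [[0, 0, -0.3], [0, 0, -0.015], 0.5], [[0, 0, -0.3], [0, 0, -0.015], 0.5], [[0, 0, -0.3], [0, 0, -0.015], 0.5]]'

```text
time_s: 33.85
tcp_pos: [0.3837, -0.1753, 0.0406]
orientation: [2.393, 2.033, 0.001]
contact_force: [-1.4, -0.2, 2.1]
gripper_width: 0.0595
```

```bash
python3 - <<'E'
from h import *
st()
E
```

```text
t 33.85 p mm [ 383.7 -175.3   40.6] jaw deg -9.31 levelfix [0.0011 0.0014 0.    ] q [ 0.51  0.89 -0.31  2.3   1.68  0.24 -1.54] F [-1.4 -0.2  2.1] w 59.5
```

Call:
send_rows --targets '[[[0, 0, 0.6], [0, 0, 0], 0.5], [[-0.1, -2, 1.3], [0, 0, 0.03], 0.5], [[-0.3, -5, 1.3], [0, 0, 0.07], 0.5], [[-0.5, -8, 1.3], [0, 0, 0.07], 0.5], [[-0.7, -11, 1.3], [0, 0, 0.07], 0.5]]'

```text
time_s: 34.35
tcp_pos: [0.3775, -0.2843, 0.0537]
orientation: [2.316, 2.123, 0.002]
contact_force: [1.4, -0.1, -3.2]
gripper_width: 0.06
```

```bash
python3 - <<'E'
from h import *
im,i=grab("top","t33");st();im,i=grab("wrist","w33");st();np.save("w33.npy",{k:i[k] for k in i},allow_pickle=True)
im,i=grab("top","t33b");crop(im,300,200,440,320,5,"t33a")
E
```

```text
t 34.4 p mm [ 372.2 -297.9   53.4] jaw deg -6.07 levelfix [ 0.0084 -0.0018  0.    ] q [ 0.8   0.88 -0.38  2.14  1.09  0.33 -0.62] F [-2.  -7.3 -2.3] w 59.8
t 34.45 p mm [ 372.5 -294.7   53.1] jaw deg -6.22 levelfix [ 0.007  -0.0015  0.    ] q [ 0.8   0.88 -0.37  2.14  1.1   0.33 -0.63] F [-1.1  0.3 -1.4] w 60.0
```

View pics/w33.png

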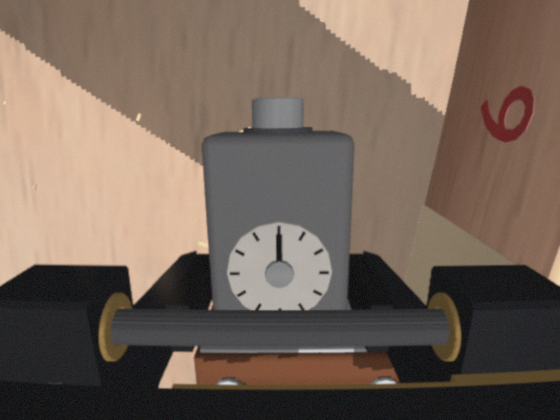

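View pics/t33a.png

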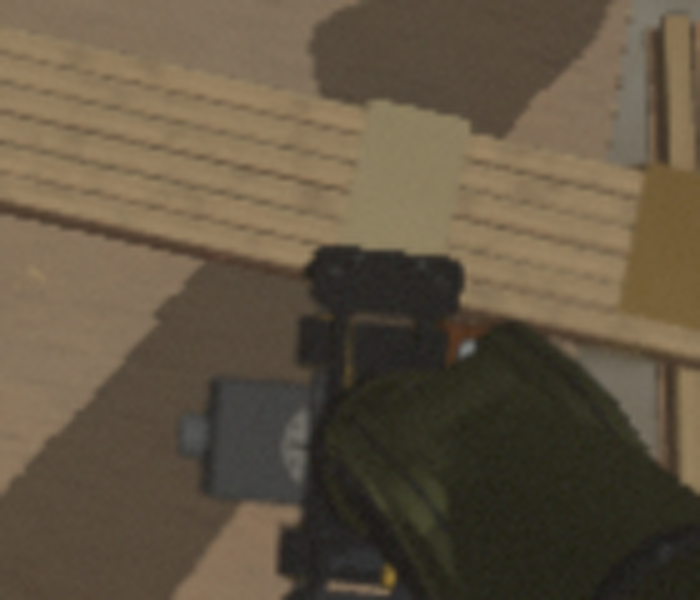

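Call:
send_rows --targets '[[[0, 0.3, -0.5], [0.007, 0, 0.02], 0.5], [[0, 0.3, -0.8], [0.007, 0, 0.02], 0.5], [[0, 0.3, -1.1], [0.007, 0, 0.02], 0.5], [[0, 0.3, -1.1], [0.007, 0, 0.02], 0.5]]'

```text
time_s: 34.9
tcp_pos: [0.3747, -0.2857, 0.0422]
orientation: [-2.306, -2.129, -0.004]
contact_force: [-1.2, 0.7, -0.2]
gripper_width: 0.0595
```

```bash
python3 - <<'E'
from h import *
st()
E
```

```text
t 34.9 p mm [ 374.7 -285.7   42.2] jaw deg -4.58 levelfix [-0.004   0.0001  0.    ] q [ 0.77  0.9  -0.35  2.15  1.14  0.29 -0.66] F [-1.2  0.7 -0.2] w 59.5
```

Call:
send_rows --targets '[[[0, -0.3, -0.1], [0, 0, 0], 0.5], [[0, -0.7, -0.1], [0, 0, 0], 0.5], [[-0.1, -1.1, -0.1], [0, 0, 0], 0.5], [[-0.1, -1.5, -0.1], [0, 0, 0], 0.5]]'

```text
time_s: 35.3
tcp_pos: [0.376, -0.2983, 0.0419]
orientation: [-2.301, -2.137, -0.01]
contact_force: [-0.7, 2.8, 6.2]
gripper_width: 0.06
```

Call:
send_rows --targets '[[[0, -0.2, 0], [0, 0, 0], 0.5], [[0, -0.4, 0], [0, 0, 0], 0.5], [[0, -0.5, 0], [0, 0, 0], 0.5]]'

```text
time_s: 35.6
tcp_pos: [0.3766, -0.3028, 0.0419]
orientation: [-2.299, -2.139, -0.012]
contact_force: [-0.4, 1.9, 0.1]
gripper_width: 0.0599
```

```bash
python3 - <<'E'
from h import *
st();im,i=grab("wrist","w34");st()
E
```

```text
t 35.6 p mm [ 376.6 -302.8   41.9] jaw deg -4.14 levelfix [-0.0062  0.0045  0.    ] q [ 0.83  0.91 -0.39  2.11  1.1   0.34 -0.57] F [-0.4  1.9  0.1] w 59.9
t 35.65 p mm [ 376.5 -303.1   41.9] jaw deg -4.17 levelfix [-0.0059  0.0045  0.    ] q [ 0.83  0.91 -0.39  2.11  1.1   0.34 -0.57] F [0.6 1.8 1. ] w 59.5
```

View pics/w34.png

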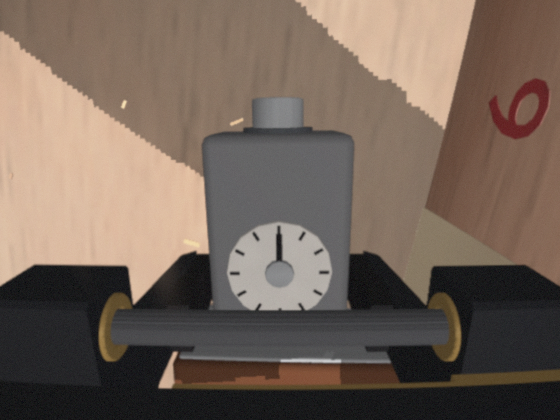

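Call:
send_rows --targets '[[[0, -0.3, 0], [-0.005, 0.004, -0.015], 0.5], [[0, -0.6, 0], [-0.005, 0.004, -0.015], 0.5], [[0, -0.8, 0], [-0.005, 0.004, -0.015], 0.5]]'

```text
time_s: 35.95
tcp_pos: [0.3771, -0.3087, 0.0421]
orientation: [-2.314, -2.121, -0.007]
contact_force: [-0.7, 10.5, 7.2]
gripper_width: 0.0595
```

Call:
send_rows --targets '[[[0, -0.2, 0], [0, 0, 0], 0.5], [[0, -0.4, 0], [0, 0, 0], 0.5], [[0, -0.6, 0], [0, 0, 0], 0.5]]'

```text
time_s: 36.25
tcp_pos: [0.3771, -0.3088, 0.0422]
orientation: [-2.306, -2.121, -0.017]
contact_force: [-1.7, 16.7, 9.9]
gripper_width: 0.0598
```

```bash
python3 - <<'E'
from h import *
st();im,i=grab("wrist","w35");st()
E
```

```text
t 36.25 p mm [ 377.1 -308.8   42.2] jaw deg -4.8 levelfix [-0.0137  0.0025  0.    ] q [ 0.85  0.92 -0.42  2.09  1.07  0.36 -0.53] F [-1.7 16.7  9.9] w 59.8
t 36.3 p mm [ 377.1 -308.8   42.2] jaw deg -4.81 levelfix [-0.014   0.0026  0.    ] q [ 0.86  0.92 -0.42  2.09  1.07  0.36 -0.53] F [-1.4 14.3  8.6] w 59.5
```

View pics/w35.png

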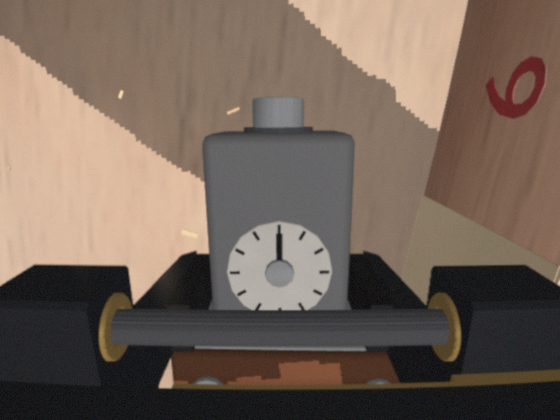

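Call:
send_rows --targets '[[[0, 0, 0], [0, 0, 0], 0.5], [[0, 0, 0], [0, 0, 0], 1], [[0, 0, 0], [0, 0, 0], 1], [[0, 0, 0], [0, 0, 0], 1], [[0, 0, 0], [0, 0, 0], 1]]'

```text
time_s: 36.8
tcp_pos: [0.3757, -0.3094, 0.0423]
orientation: [-2.307, -2.119, -0.014]
contact_force: [-5.1, 2.4, 11.1]
gripper_width: 0.0876
```

Call:
send_rows --targets '[[[0, 0, 2], [0, 0, 0], 1], [[0, 0, 5], [0, 0, 0], 1], [[0, 1, 9], [0, 0, 0.1], 1], [[0, 3, 12], [0, 0, 0.25], 1], [[0, 6, 12], [0, 0, 0.4], 0.5]]'

```text
time_s: 37.3
tcp_pos: [0.377, -0.2516, 0.165]
orientation: [-1.842, -2.539, -0.009]
contact_force: [0.4, -0.1, -0.7]
gripper_width: 0.0821
```

```bash
python3 - <<'E'
from h import *
st();im,i=grab("top","t36");crop(im,300,200,440,320,5,"t36a");st();im,i=grab("wrist","w36");np.save("w36.npy",{k:i[k] for k in i},allow_pickle=True)
E
```

```text
t 37.3 p mm [ 377.  -251.6  165. ] jaw deg 18.07 levelfix [-0.0075 -0.0002 -0.    ] q [ 0.97  0.72 -0.77  2.13  0.86  0.64 -0.1 ] F [ 0.4 -0.1 -0.7] w 82.1
t 37.35 p mm [ 376.4 -245.1  164.1] jaw deg 18.89 levelfix [-0.0131 -0.0019 -0.    ] q [ 0.96  0.72 -0.78  2.14  0.86  0.64 -0.1 ] F [-1.1  4.8 -0.3] w 78.1
```

View pics/w36.png

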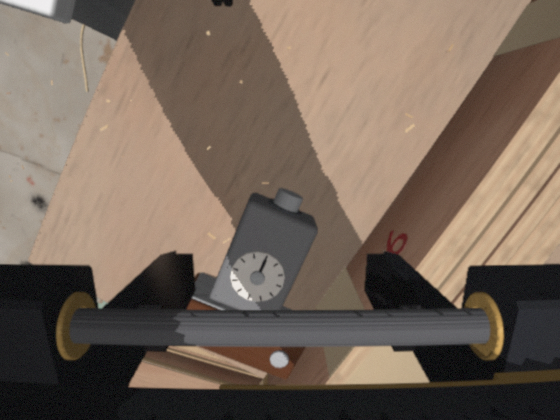

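View pics/t36a.png

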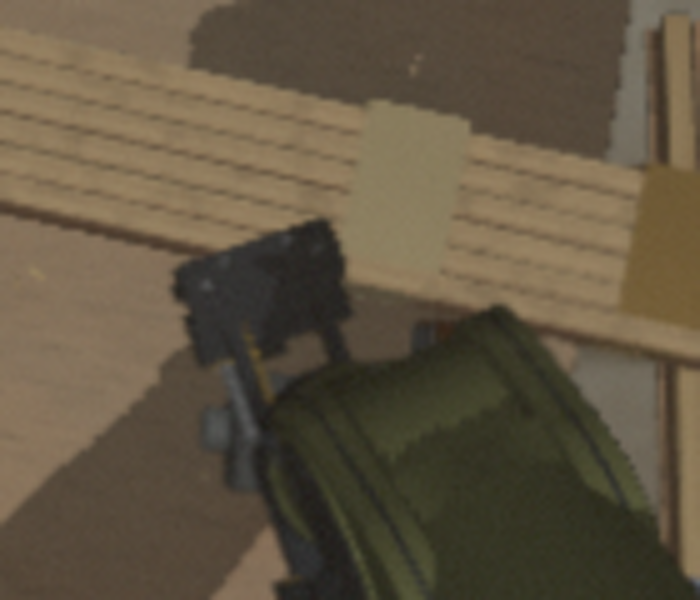

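Call:
send_rows --targets '[[[0.2, 1, 0], [0, 0, 0.15], 0], [[0.5, 2, 0], [0, 0, 0.3], 0], [[1, 4, 0], [0, 0, 0.45], 0], [[1.2, 5, 0], [0, 0, 0.6], 0], [[1.2, 5, 0], [0, 0, 0.75], 0]]'

```text
time_s: 37.9
tcp_pos: [0.3877, -0.1965, 0.1628]
orientation: [-0.774, -3.03, -0.005]
contact_force: [0.8, 1.2, 1.1]
gripper_width: 0.0343
```

Call:
send_rows --targets '[[[0, 0, 0], [0, 0, 0.15], 0], [[0, 0, 0], [0, 0, 0.3], 0], [[0, 0, 0], [0, 0, 0.4], 0], [[0, 0, 0], [0, 0, 0.4], 0], [[0, 0, 0], [0, 0, 0.4], 0]]'

```text
time_s: 38.4
tcp_pos: [0.3873, -0.1972, 0.1622]
orientation: [-0.163, -3.121, -0.0]
contact_force: [-0.6, -0.5, 0.1]
gripper_width: 0.0005
```

```bash
python3 - <<'E'
from h import *
st();im,i=grab("top","t37");crop(im,300,200,440,320,5,"t37a");st();im,i=grab("wrist","w37");np.save("w37.npy",{k:i[k] for k in i},allow_pickle=True);st()
E
```

```text
t 38.4 p mm [ 387.3 -197.2  162.2] jaw deg 84.01 levelfix [-0.0009 -0.0158 -0.    ] q [ 0.97  0.81 -1.04  2.17  1.03  0.82  0.72] F [-0.6 -0.5  0.1] w 0.5
t 38.45 p mm [ 387.4 -197.   162.4] jaw deg 84.06 levelfix [-0.0008 -0.0155 -0.    ] q [ 0.97  0.81 -1.04  2.17  1.03  0.82  0.72] F [-0.9 -0.5 -0.6] w 1.0
t 38.5 p mm [ 387.5 -196.9  162.5] jaw deg 84.11 levelfix [-0.0006 -0.0152 -0.    ] q [ 0.97  0.81 -1.04  2.17  1.03  0.82  0.72] F [ 0.3 -0.4 -0.6] w 0.3
```

View pics/w37.png

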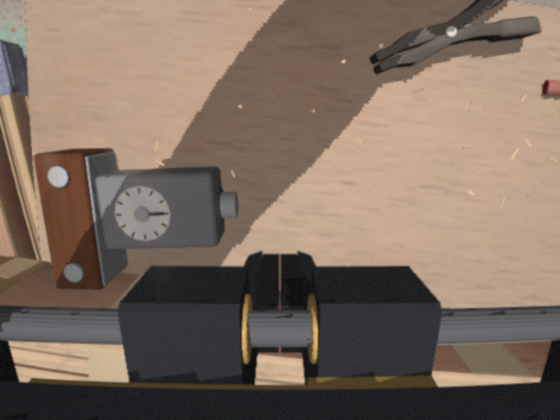

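View pics/t37a.png

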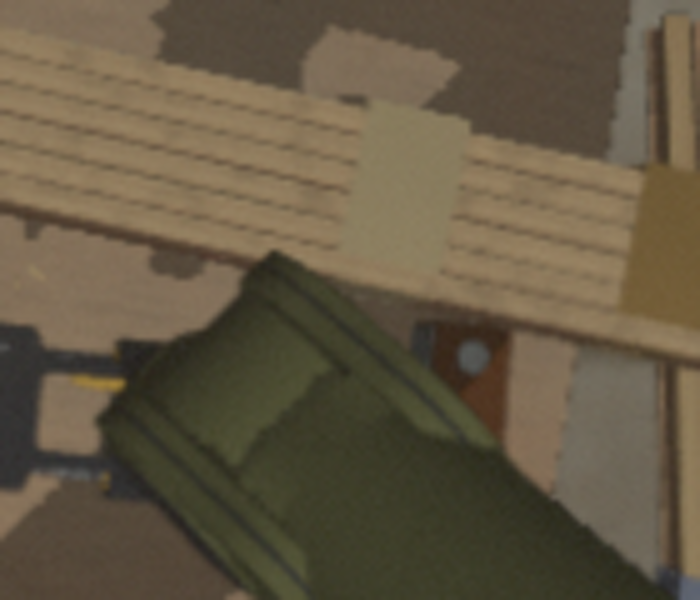

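```bash
python3 - <<'E'
from h import *
i=np.load("w37.npy",allow_pickle=True).item(); im=cv2.imread("pics/w37.png"); crop(im,20,130,270,300,3.1,"w37a")
E
```

```text
(no output)
```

View pics/w37a.png

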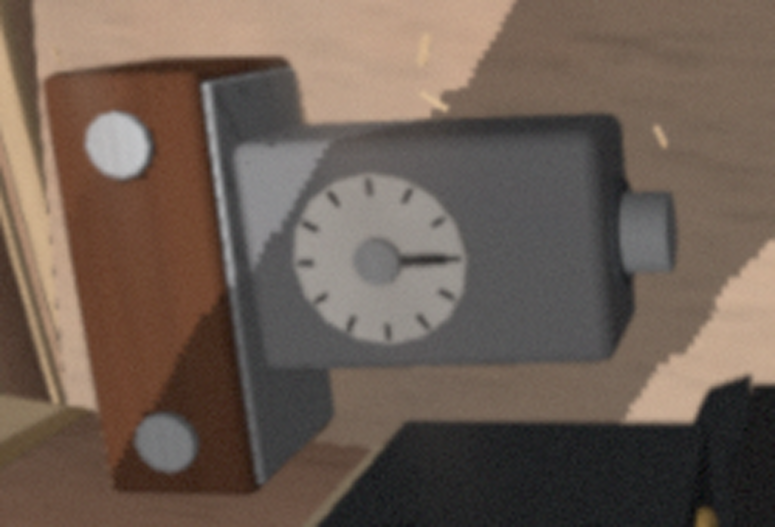

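```bash
python3 - <<'E'
from h import *
i=np.load("w37.npy",allow_pickle=True).item(); s=3.1;o=np.array([20,130])
P=quad("timer",np.array([(232,143),(612,128),(612,357),(264,367)])/s+o,.044,i)
e=back(np.array([(204,80),(258,486)])/s+o,.052,i)[:,:2]; d=(e[1]-e[0])/np.linalg.norm(e[1]-e[0]); m=e.mean(0)
print("stop edge",e,np.linalg.norm(e[1]-e[0]),"deg",np.degrees(np.arctan2(d[1],d[0])),"mid",m)
u=np.array([d[1],-d[0]]); u=u if u[1]<0 else -u
c=P.mean(0)[:2]; print("timer rel: along",(c-m)@u,"lat",(c-m)@d)
print("plunger face",back(np.array([(674,195),(668,270)])/s+o,.024,i), back(np.array([(674,195)])/s+o,.034,i))
E
```

```text
timer c mm [ 377.  -288.3] edges [(93.0, 86.0), (57.5, 171.5), (89.7, 86.1), (57.5, 174.8)]
stop edge [[ 0.3292 -0.3302]
 [ 0.4314 -0.3413]] 0.1028045509292852 deg -6.181578782146721 mid [ 0.3803 -0.3358]
timer rel: along -0.046798975752896536 lat -0.008465437895190466
plunger face [[ 0.373  -0.2288  0.024 ]
 [ 0.3928 -0.2331  0.024 ]] [[ 0.3711 -0.2274  0.034 ]]
```

Call:
send_rows --targets '[[[-0.3, 0, -4], [0, -0.015, 0.015], 0], [[-0.3, 0, -8], [0, -0.015, 0.015], 0], [[-0.3, 0, -11], [0, -0.015, 0.015], 0], [[-0.3, 0, -14], [0, -0.015, 0.015], 0], [[-0.3, 0, -14], [0, -0.015, 0.015], 0]]'

```text
time_s: 39.0
tcp_pos: [0.3828, -0.1966, 0.0198]
orientation: [-0.14, -3.133, -0.003]
contact_force: [-0.5, 0.1, 1.1]
gripper_width: 0.0004
```

```bash
python3 - <<'E'
from h import *
st()
E
```

```text
t 39.0 p mm [ 382.8 -196.6   19.8] jaw deg 84.89 levelfix [-0.002  -0.0056 -0.    ] q [ 0.85  1.06 -0.82  2.25  1.56  0.69  0.29] F [-0.5  0.1  1.1] w 0.4
```

Now approach the plunger.

Call:
send_rows --targets '[[[0.1, -0.5, 0], [0, 0, 0], 0], [[0.1, -1, 0], [0, 0, 0], 0], [[0.1, -1.3, 0], [0, 0, 0], 0]]'

```text
time_s: 39.3
tcp_pos: [0.3845, -0.2109, 0.0211]
orientation: [-0.142, -3.135, -0.0]
contact_force: [1.0, 0.1, 0.7]
gripper_width: 0.0002
```

```bash
python3 - <<'E'
from h import *
st();im,i=grab("wrist","w38")
E
```

```text
t 39.3 p mm [ 384.5 -210.9   21.1] jaw deg 84.81 levelfix [-0.0003 -0.0037 -0.    ] q [ 0.87  1.06 -0.81  2.23  1.53  0.69  0.35] F [1.  0.1 0.7] w 0.2
```

View pics/w38.png

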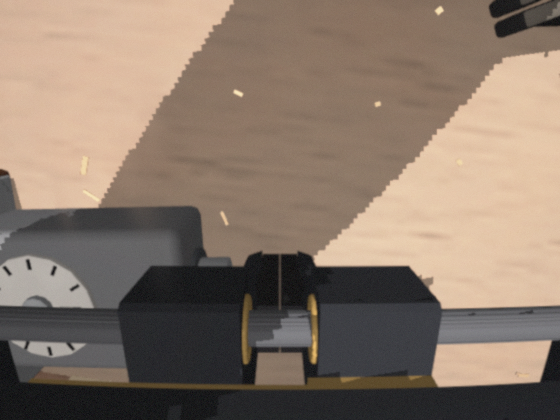

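Call:
send_rows --targets '[[[0, -0.3, 0], [0, 0, 0], 0], [[0, -0.6, 0], [0, 0, 0], 0], [[0, -0.8, 0], [0, 0, 0], 0]]'

```text
time_s: 39.65
tcp_pos: [0.3848, -0.2183, 0.0216]
orientation: [-0.141, -3.136, -0.003]
contact_force: [-0.7, 5.4, 3.7]
gripper_width: 0.0003
```

Call:
send_rows --targets '[[[0, -0.3, 0], [0, 0, 0], 0], [[0, -0.5, 0], [0, 0, 0], 0], [[0, -0.5, 0], [0, 0, 0], 0]]'

```text
time_s: 39.95
tcp_pos: [0.3848, -0.2231, 0.0217]
orientation: [-0.141, -3.136, -0.004]
contact_force: [-0.4, 3.2, 3.5]
gripper_width: 0.0005
```

Call:
send_rows --targets '[[[0, -0.3, 0], [0, 0, 0], 0], [[0, -0.6, 0], [0, 0, 0], 0], [[0, -0.8, 0], [0, 0, 0], 0], [[0, -0.8, 0], [0, 0, 0], 0]]'

```text
time_s: 40.35
tcp_pos: [0.3867, -0.2268, 0.0222]
orientation: [0.136, 3.137, 0.018]
contact_force: [2.0, 12.4, 3.5]
gripper_width: 0.0004
```

```bash
python3 - <<'E'
from h import *
st();im,i=grab("wrist","w39")
E
```

```text
t 40.35 p mm [ 386.7 -226.8   22.2] jaw deg 85.05 levelfix [-0.0114  0.0023  0.    ] q [ 0.91  1.05 -0.8   2.2   1.49  0.67  0.45] F [ 2.  12.4  3.5] w 0.4
```

View pics/w39.png

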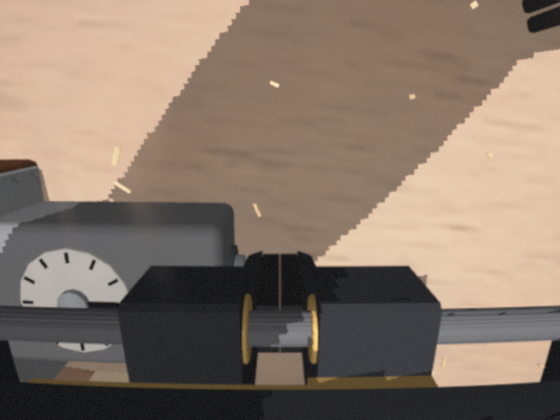

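Call:
send_rows --targets '[[[0, -0.4, 0], [0, 0, 0], 0], [[0, -0.8, 0], [0, 0, 0], 0], [[0, -0.8, 0], [0, 0, 0], 0]]'

```text
time_s: 40.7
tcp_pos: [0.387, -0.227, 0.0226]
orientation: [0.126, 3.135, 0.042]
contact_force: [-0.5, 18.7, 2.9]
gripper_width: 0.0005
```

Call:
send_rows --targets '[[[0, 1, 0], [0, 0, 0], 0], [[0, 2.5, 0], [0, 0, 0], 0], [[0, 3, 5], [0, 0, 0], 0], [[0, 3, 10], [0, 0, 0], 0], [[0, 3, 14], [0, 0, 0], 0]]'

```text
time_s: 41.2
tcp_pos: [0.387, -0.1978, 0.1643]
orientation: [0.127, 3.136, 0.04]
contact_force: [1.2, -0.8, 0.3]
gripper_width: 0.0004
```

```bash
python3 - <<'E'
from h import *
im,i=grab("top");im,i=grab("top");st();im,i=grab("wrist","w40");st();crop(im,20,130,270,300,3.1,"w40a");np.save("w40.npy",{k:i[k] for k in i},allow_pickle=True)
E
```

```text
t 41.3 p mm [ 389.4 -198.7  166.5] jaw deg 85.29 levelfix [-0.0214  0.011   0.    ] q [ 0.98  0.78 -0.99  2.17  0.99  0.75  0.8 ] F [0.4 0.4 0.8] w 0.6
t 41.35 p mm [ 388.1 -199.   164.4] jaw deg 85.26 levelfix [-0.0221  0.0079  0.    ] q [ 0.98  0.78 -0.99  2.17  1.    0.74  0.79] F [-0.6 -0.4  0.2] w 0.5
```

View pics/w40a.png

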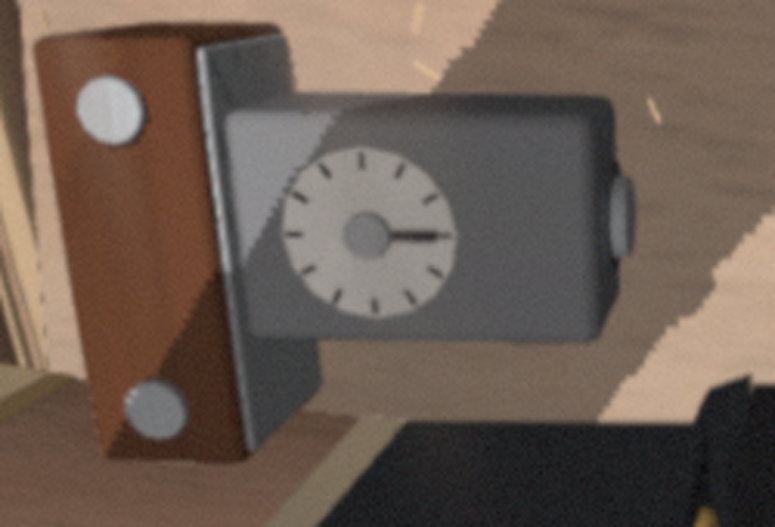

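```bash
python3 - <<'E'
from h import *
i=np.load("w40.npy",allow_pickle=True).item(); s=3.1;o=np.array([20,130])
P=quad("timer",np.array([(225,113),(605,110),(598,338),(250,337)])/s+o,.044,i)
e=back(np.array([(198,48),(246,453)])/s+o,.052,i)[:,:2]; d=(e[1]-e[0])/np.linalg.norm(e[1]-e[0]); m=e.mean(0)
print("stop deg",np.degrees(np.arctan2(d[1],d[0])),"mid",m)
u=np.array([d[1],-d[0]]); u=u if u[1]<0 else -u
c=P.mean(0)[:2]; print("timer rel: along",(c-m)@u,"lat",(c-m)@d)
f=back(np.array([(631,175),(630,255)])/s+o,.024,i)[:,:2].mean(0); print("plunger face from timer centre",(c-f)@u)
E
```

```text
timer c mm [ 378.2 -289.8] edges [(92.0, 85.1), (57.8, 170.7), (89.1, 84.9), (57.2, 173.5)]
stop deg -6.4859925218015375 mid [ 0.3803 -0.3363]
timer rel: along -0.045977644330640936 lat -0.0073754322235780444
plunger face from timer centre 0.04977041523152272
```

Call:
send_rows --targets '[[[1, 1, 5], [0, 0, 0], 0], [[2, 2, 10], [0, 0, 0], 0], [[2, 2, 12], [0, 0, 0], 0], [[2, 2, 12], [0, 0, 0], 0]]'

```text
time_s: 41.75
tcp_pos: [0.4098, -0.1799, 0.2862]
orientation: [0.132, 3.128, 0.031]
contact_force: [-0.7, 0.6, -0.5]
gripper_width: 0.0001
```

```bash
python3 - <<'E'
from h import *
st();im,i=grab("top","t41");crop(im,130,110,300,237,4.6,"t41a");im,i=grab("side","s41");crop(im,200,100,380,260,4,"s41a")
E
```

```text
t 41.75 p mm [ 409.8 -179.9  286.2] jaw deg 85.17 levelfix [-0.0196  0.0118  0.    ] q [ 1.05  0.62 -1.18  2.    0.68  0.98  1.03] F [-0.7  0.6 -0.5] w 0.1
```

View pics/t41a.png

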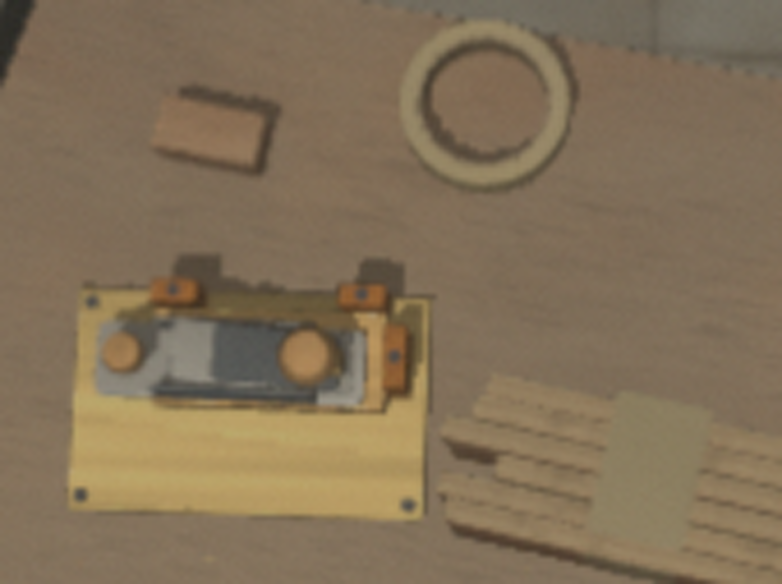

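View pics/s41a.png

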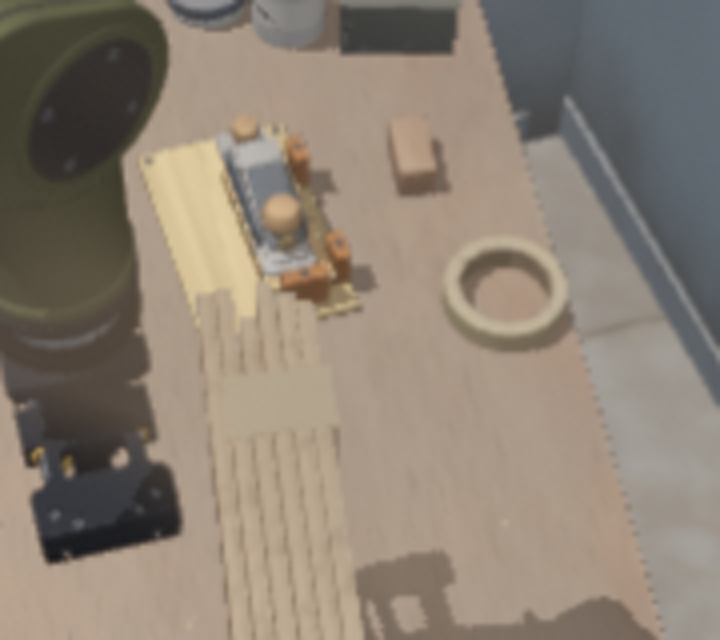

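View pics/t41.png

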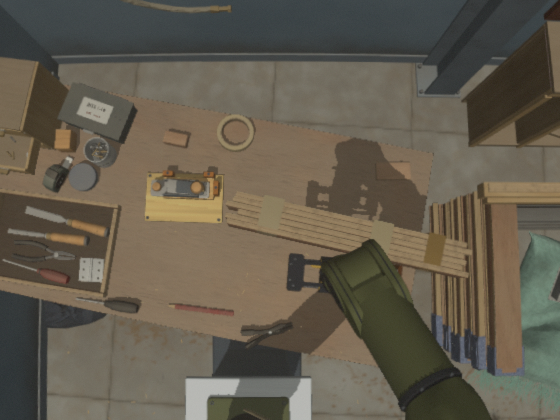

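```bash
python3 - <<'E'
from h import *
print(r.job_done())
E
```

```text
the job is handed in; nothing more can be done
None
```

The job is handed in at about 42 s of the 210 s allowed. By my last checks every step was met; no verdict was reported.

- **Stack:** I found only two blanks. Both lie stacked on the squaring board and were pressed against the two far stop blocks and the end block (about 13 N and 7 N). Before the tapping I measured the top blank at board x ≈ 21, y ≈ -17 mm, square to about 0.5°. I did not measure it again after tapping, but the last top picture shows it still flush.
- **Plane:** The tall slat bundle left no room for the gripper around the plane, so I first pushed the plane a few centimetres clear of it. It now stands upright and released, lengthways on the stack, at about board x 20, y 1 mm.
- **Timer:** I set it against the bench stop, then pushed the plunger in, ending at about 19 N. The last picture gives:
  - back end about 46 mm from the timer's centre, so against the stop face;
  - 7 mm off the stop's middle and about 0.03 rad off square;
  - plunger face about 50 mm from the timer's centre, against 60 mm when out, so fully in.
- **Tape roll and offcut:** Both are where they were in the first top picture, to within a pixel or so.

**Disagreements and contacts:** The wrist and top cameras disagreed by about 4 mm in y. I relied on the wrist camera and felt contact instead. When I released the timer, the wrist showed about 11 N upward. That was probably the gripper body touching the slats, well under the 40 N limit.

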